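Sort the tools from the case into the divided tray

TASK

Open the aluminium tool case until its lid leans back and stays open by itself, and lay every tool you find in it flat in the grey divided tray, one to a cell and within its dividers: ring clamps (the turned wooden handles) in the wide cells, sanding sticks in the narrow ones. When the case is empty, shut its lid again; do not knock over the bottle or the jar.

Things in the scene. Friction and masses are not known exactly. Their poses are not given: they have to be found in the camera images.
- case: Shallow rectangular aluminium tool case standing on the worktop, fixed to it; outside 138 (its x) by 292 (its y) by 32 mm high without the lid, walls 4 mm, inner floor 5 mm above the worktop. Origin: centre of its underside; x points from its front to its hinge side, z up. The parts lie inside side by side along its y, 52 mm between centres, each with its length along the case's x.
- case_lid (a joint): Angle of the case's flat lid about the hinge on its far (+x) side: 0 = shut, 1.57 = upright, 1.8 = leaning back on its stop. Low friction: left below about 1.57 it falls shut, beyond that it falls back to the stop and stays. Lid 0.22 kg, reaches 138 mm from the hinge, 5 mm thick.
- lid_hinge (a point): Middle of the lid's hinge line, at the far upper rim of the case, 40 mm above the worktop; fixed; axes as the case's. The hinge line runs along the case's y.
- lid_tab (a point): Point to pinch in the black tab at the middle of the lid's front edge: on the lid's mid-plane, 155 mm from the hinge line. The tab lies in the plane of the lid, juts 30 mm out from its front edge (this point is 17 mm out), is 20 mm wide (along the case's y) and 10 mm thick. Moves with the lid; free space all round it.
- tray: Loose divided grey plastic tray with a black floor (0.8 kg), 142 (its x) by 220 (its y) by 22 mm high, floor 4 mm thick. Origin: centre of its underside, z up. Five cells, each 134 mm long along its x, side by side along its y: three wide ones (48 mm, centres at y = -82, 0, +82 mm) and between them two narrow ones (28 mm, centres at y = -41 and +41 mm). Dividers 3 mm, outer walls 4 mm, 22 mm high, but only 8 mm high over the middle 50 mm of x (a dip for the fingers).
- flux_mid (a point): Middle of a small upright bottle (46 mm across, 102 mm high) with a white cap, a bystander behind the work; z up.
- jar_mid (a point): Middle of an upright grey jar (74 mm across, 116 mm high), a bystander behind the work; z up.
- clamp_1_mid (a point): Centre of a ring clamp: a turned wooden handle lying on its side, 114 mm long (its x), up to 25 mm wide and 22 mm high, tapering to a narrow tip at +x; about 40 g. May be absent.
- clamp_2_mid (a point): Centre of a ring clamp: a turned wooden handle lying on its side, 114 mm long (its x), up to 25 mm wide and 22 mm high, tapering to a narrow tip at +x; about 40 g. May be absent.
- clamp_3_mid (a point): Centre of a ring clamp: a turned wooden handle lying on its side, 114 mm long (its x), up to 25 mm wide and 22 mm high, tapering to a narrow tip at +x; about 40 g. May be absent.
- stick_1_mid (a point): Centre of a straight reddish sanding stick lying down, 110 mm long (its y), 14 mm wide and high; about 50 g. May be absent.
- stick_2_mid (a point): Centre of a straight reddish sanding stick lying down, 110 mm long (its y), 14 mm wide and high; about 50 g. May be absent.

How it is judged:
On the way, in this order (a step that is already met when the one before it is completed fails the run):
1. the lid is open past its balance point and stays there (value of joint case_lid above 1.68 rad), for 0.5 s.
2. every tool lies in a cell of its kind, one to a cell ((y of clamp_1_mid in the frame of tray between -0.098 and -0.066 m or y of clamp_1_mid in the frame of tray between -0.016 and 0.016 m or y of clamp_1_mid in the frame of tray between 0.066 and 0.098 m) and x of clamp_1_mid in the frame of tray between -0.02 and 0.02 m and z of clamp_1_mid in the frame of tray between 0 and 0.021 m and angle between the x axis of each of clamp_1_mid, clamp_2_mid, clamp_3_mid and the x axis of tray, either way round below 0.35 rad and (y of clamp_2_mid in the frame of tray between -0.098 and -0.066 m or y of clamp_2_mid in the frame of tray between -0.016 and 0.016 m or y of clamp_2_mid in the frame of tray between 0.066 and 0.098 m) and x of clamp_2_mid in the frame of tray between -0.02 and 0.02 m and z of clamp_2_mid in the frame of tray between 0 and 0.021 m and (y of clamp_3_mid in the frame of tray between -0.098 and -0.066 m or y of clamp_3_mid in the frame of tray between -0.016 and 0.016 m or y of clamp_3_mid in the frame of tray between 0.066 and 0.098 m) and x of clamp_3_mid in the frame of tray between -0.02 and 0.02 m and z of clamp_3_mid in the frame of tray between 0 and 0.021 m and (y of stick_1_mid in the frame of tray between -0.05 and -0.032 m or y of stick_1_mid in the frame of tray between 0.032 and 0.05 m) and x of stick_1_mid in the frame of tray between -0.02 and 0.02 m and z of stick_1_mid in the frame of tray between 0 and 0.017 m and angle between the y axis of each of stick_1_mid, stick_2_mid and the x axis of tray, either way round below 0.2 rad and (y of stick_2_mid in the frame of tray between -0.05 and -0.032 m or y of stick_2_mid in the frame of tray between 0.032 and 0.05 m) and x of stick_2_mid in the frame of tray between -0.02 and 0.02 m and z of stick_2_mid in the frame of tray between 0 and 0.017 m and horizontal distance between clamp_1_mid and clamp_2_mid above 0.045 m and horizontal distance between each of clamp_1_mid, clamp_2_mid and clamp_3_mid above 0.045 m and horizontal distance between stick_1_mid and stick_2_mid above 0.045 m), for 0.3 s.
3. the lid is shut again (value of joint case_lid below 0.06 rad), for 0.3 s.
At the end, for the whole second after the job is handed in: Each ring clamp lies on the floor of a wide cell, each sanding stick on that of a narrow one, one to a cell, between its walls, centre within 20 mm of mid-length, along it (clamps within 0.35 rad, sticks 0.2), not on a divider or another part; lid below 0.06 rad (all of step 2 and value of joint case_lid below 0.06 rad); the robot touches nothing.
It fails at once if the bottle or the jar is knocked over (angle between any of flux_mid, jar_mid's own z axis and vertical above 0.6 rad).
Of clamp_1, clamp_2, clamp_3, stick_1, stick_2 only 3 to 5 are there at a start; the rules pass over those that are not, and their reading is None.
At some moment in a run one of tray may be knocked a few centimetres aside while the robot is not near it.
Once in a run the grip may slacken for a moment while it holds something.
It also fails if it takes over 210 s, if anything falls off the work surface, if the arm or the gripper's body presses on something with over 40 N, if the wrist force passes 120 N, or if a joint passes its speed limit or range.

ROBOT

A 7-joint arm with a two-finger parallel gripper is mounted at the origin on a cart in front of the work surface, level with it; the furniture and walls round the work are solid. World frame = base frame: x ahead of the robot, y to its left, z up, the work surface at z = 0. Lengths are in m, angles in rad, forces in N, time in s.
With the tool pointing down it reaches from about 0.425 to 0.825 m from the base axis. Payload 3.6 kg.
Tool frame: the origin (TCP) lies at the very end of the fingers, on their centre line; the grasp point (between the pads) lies 19 mm behind it; z points along the fingers, y is the line along which they close (so a half turn about z gives the same grasp; the last joint's range is limited). The gripper opens to 93 mm and grips with 3 to 60 N. Pads are 15 mm wide; open, the fingers measure 128 mm over their backs; the gripper's body (75 mm by 188 mm) begins 65 mm behind the grasp point.
Start: joints at [-1.185, 0.615, -0.013, 1.423, 0.008, 1.103, -0.04], TCP at [0.26, 0.596, 0.219] pointing down, gripper open.
Joint ranges: [-3.12, 3.12], [-0.3, 2.06], [-1.34, 1.32], [0.26, 2.42], [-1.36, 4.5], [0.01, 1.98], [-2.84, 2.84]. Speed limits (rad/s): [2.79, 2.79, 3.14, 3.14, 3.14, 3.14, 3.14].

INTERFACE

Orientations are given as a unit quaternion [w, x, y, z].
In Python, from plant import readout, grab_frame, camera_params, workorder, search_frame, cut_out, mark_of gives the robot as it stands.
- The arm moves only by the tool move_arm, never from a script. Its argument "commands" is a list of rows, each a list of 3 entries, a list of its own where there are three numbers: the finger opening in cm, from 0 to 9.3, then the shift along the tool's x, y, z in cm, then the turn, a rotation vector about the tool's x, y, z in degrees. In form: [[gripper, [dx, dy, dz], [rx, ry, rz]], ...]. A call has 1 to 5 rows; each row is the pose to reach, as a shift and turn from the pose commanded when the call began, along the tool's axes at that moment; what a row does not reach only later rows make up. A row lasts 1/8 s, in which the tool goes at most 62.5 mm and 10.7 degrees, less where a joint would pass 70% of its speed; a pose out of reach is approached as far as the arm can. A call with a gripper value outside its range is refused whole. The fingers move at their own pace and stop on an object; "force" is the grip in N (left out, the last holds). Time passes only in rows, so rows that repeat a pose let the fingers close. It gives the time, the measured TCP pose, the force, the opening and the grip force at its end, in the units of the state.
- readout.state(): the state, without advancing time (a new reading comes with each control period).
- grab_frame(name): name is "scene" or "top" or "wrist"; returns (picture, depth): 400x640x3 uint8, red, green, blue; 400x640 float32, m along the optical axis (not along the pixel's ray), 0 where there is no reading.
- camera_params(name): a dict with "vfov" (degrees; the focal length in pixels is half the picture's height over the tangent of half this angle, whatever the lens; pixels are square), "cx", "cy" (the principal point, pixels), "dist" ([k1, k2, p1, p2, k3] as OpenCV has them; the pictures are not rectified), "R" (3x3) and "t" (3): a world point X has camera coordinates R X + t. Camera axes: x right, y down, z forward; pixel columns grow to the right and rows downward; lengths in m; the calibration is good to about 2 mm. A picture is of the moment at which its call begins: read the wrist's pose just before it. camera_params takes no time and is no camera call; for the wrist camera it gives the pose at the moment of the call.
- workorder.job_done(): hands the job in; it is judged then, once.
Trained networks look in the newest picture that a camera, given by its name, has taken for a name from the list of things; names that differ only in an ending like _2 or _b are one class to them, and where a whole thing is asked for, a point or a joint stands for the part that bears it (a point fixed in the world has none). Each returns a list of dicts, best first, with "p" (0 to 1); they miss things now and then, are a little off and sometimes report something else, mostly with a low value. They report only what shows in the picture. A call takes as long as a camera call.
- search_frame(camera, thing): "bbox" ([left, top, right, bottom] in pixels, round what is visible of it).
- cut_out(camera, thing): "pixels" (400x640 bool, what is visible of it) and "bbox" ([left, top, right, bottom] in pixels, round what is visible of it).
- mark_of(camera, thing): "at" ([column, row] in pixels: a listed point, or the origin of a listed thing).
The state is a dict: "time_s": time; "q": joint angles; "dq": joint speeds; "effort": joint torques, N m; "tcp_pos": TCP position; "orientation": TCP orientation; "ft_force": force on the tool from outside, world axes, zero at the start; "ft_torque": the same for the moment, N m; "opening": opening from 0.0 (shut) to 1.0 (fully open); "gripper_force": force on a finger pad.
Only numpy, scipy, OpenCV 4.12 (cv2) and the standard library are available. Lean on these libraries where they do the work, as an engineer would, in place of code of your own. Each camera call takes 0.05 s, during which the arm holds its last target. There are 200 camera calls.

## Working session

There is one attempt and no reset: what is moved stays moved. The work goes in short steps, Python scripts to look and compute and a tool call to move; the robot and the scene stay as the last step left them, time stands still between calls to the robot, and variables do not carry over. Pictures are saved under pics/ and viewed, at most 14 in all, crops included, and the job is handed in when it is done.

Besides the shell and the picture viewer there is one more tool, called after "Request:" in YAML: its name, and indented under it one key for each argument. move_arm: Moves the arm, as the interface text tells. Its arguments: {"type":"object","properties":{"commands":{"type":"array","items":{"type":"array"}},"force":{"type":"number"}},"required":["commands"]}

```bash
mkdir -p pics; ls; cat > h.py <<'E'
import numpy as np, cv2
from plant import readout, grab_frame, camera_params, workorder, search_frame, cut_out, mark_of
from scipy.spatial.transform import Rotation as Rn
def K(p):
    f=200/np.tan(np.radians(p['vfov'])/2); return np.array([[f,0,p['cx']],[0,f,p['cy']],[0,0,1.]])
def ray(p,uv):
    n=cv2.undistortPoints(np.array(uv,float).reshape(-1,1,2),K(p),np.array(p['dist'],float))[:,0]
    R=np.array(p['R']);t=np.array(p['t'])
    return -R.T@t, np.c_[n,np.ones(len(n))]@R
def at_z(p,uv,z):
    o,d=ray(p,uv); return o+d*((z-o[2])/d[:,2])[:,None]
def at_d(p,uv,depth):
    o,d=ray(p,uv); dd=np.array([depth[int(round(v)),int(round(u))] for u,v in np.array(uv).reshape(-1,2)])
    return o+d*dd[:,None]
def proj(p,X):
    R=np.array(p['R']);return cv2.projectPoints(np.array(X,float).reshape(-1,3),cv2.Rodrigues(R)[0],np.array(p['t'],float),K(p),np.array(p['dist'],float))[0][:,0]
def tool():
    s=readout.state();w,x,y,z=s['orientation'];return np.array(s['tcp_pos']),Rn.from_quat([x,y,z,w]),s
def mask_pts(p,m,depth):
    v,u=np.nonzero(m&(depth>0)); o,d=ray(p,np.c_[u,v]); return o+d*depth[v,u][:,None]
def rel(pos,Rw=None):
    "cm shift and rotvec deg in tool axes to reach world pos, Rotation Rw"
    P,R,_=tool(); s=R.inv().apply(np.array(pos)-P)*100
    return np.round(s,2), np.round(np.degrees((R.inv()*Rw).as_rotvec()),1) if Rw is not None else None
def down(yaw):
    "tool down, tool y (closing) axis at world angle yaw"
    y=np.array([np.cos(yaw),np.sin(yaw),0]);z=np.array([0,0,-1.]);x=np.cross(y,z);return Rn.from_matrix(np.c_[x,y,z])
def save(n,img): cv2.imwrite('pics/'+n+'.png',img[:,:,::-1])
E
python3 - <<'E'
from h import *
P,R,s=tool();print(s['time_s'],P,R.as_matrix().round(2).tolist(),s['opening'])
for c in ['scene','top']:
    im,d=grab_frame(c);save(c+'0',im);p=camera_params(c)
    print(c,'cam at',(-np.array(p['R']).T@np.array(p['t'])).round(3),p['vfov'])
    for th in ['case','lid_tab','lid_hinge','tray','flux_mid','jar_mid']:
        for r in mark_of(c,th)[:1]:
            print(th,round(r['p'],2),np.round(r['at']),at_d(p,r['at'],d).round(3)[0], at_z(p,r['at'],{'lid_tab':.04,'lid_hinge':.04,'flux_mid':.051,'jar_mid':.058}.get(th,0))[0].round(3))
E
```

```text
pics
0.0 [0.25982488 0.59493412 0.21749217] [[-0.92, 0.4, -0.0], [0.4, 0.92, -0.0], [-0.0, -0.0, -1.0]] 1.0000143082439106
scene cam at [-0.254 -0.492  1.119] 42.363885254054296
case 0.73 [249. 220.] [0.483 0.078 0.042] [0.512 0.1   0.   ]
lid_tab 0.78 [227. 234.] [0.413 0.104 0.046] [0.417 0.107 0.04 ]
lid_hinge 0.97 [256. 199.] [0.56 0.1  0.04] [0.561 0.1   0.04 ]
tray 0.94 [376. 254.] [ 0.549 -0.272  0.002] [ 0.55  -0.272  0.   ]
flux_mid 0.92 [344. 176.] [ 0.702 -0.109  0.088] [ 0.737 -0.095  0.051]
jar_mid 0.62 [255. 139.] [0.722 0.187 0.103] [0.765 0.217 0.058]
top cam at [ 0.413 -0.079  1.367] 48.19836443584843
case 0.98 [263. 234.] [0.496 0.098 0.046] [0.499 0.104 0.   ]
lid_tab 0.79 [260. 260.] [0.421 0.105 0.042] [0.421 0.105 0.04 ]
lid_hinge 0.97 [261. 207.] [0.582 0.112 0.003] [0.578 0.106 0.04 ]
tray 0.75 [387. 219.] [ 0.549 -0.276  0.002] [ 0.549 -0.276  0.   ]
flux_mid 0.51 [332. 158.] [ 0.715 -0.102  0.108] [ 0.728 -0.103  0.051]
jar_mid 0.57 [233. 149.] [0.735 0.182 0.118] [0.75  0.194 0.058]
```

View pics/top0.png

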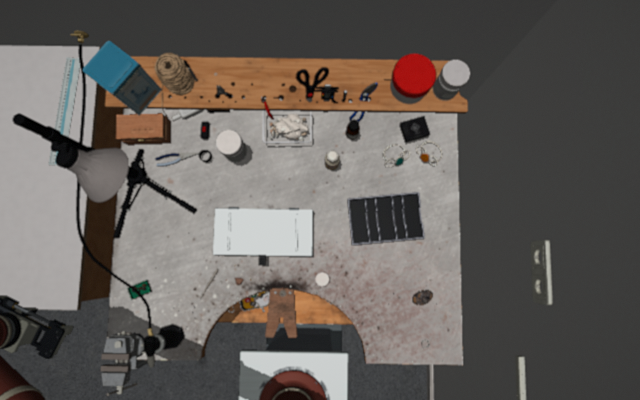

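```bash
python3 - <<'E'
from h import *
for c in ['top']:
    im,d=grab_frame(c);p=camera_params(c)
    for th in ['case_lid','case','tray','lid_tab']:
        for r in cut_out(c,th)[:1]:
            X=mask_pts(p,r['pixels'],d); 
            if 'lid' in th or th=='case': X=X[(X[:,2]>.034)&(X[:,2]<.055)]
            rc=cv2.minAreaRect((X[:,:2]*1000).astype(np.float32)); print(th,r['p'],rc,np.median(X[:,2]),r['bbox'])
E
```

```text
case_lid 0.61 ((488.45135498046875, 99.49858093261719), (166.49313354492188, 292.7434997558594), 0.24397343397140503) 0.04291001797684624 [216.1, 209.9, 313.0, 266.3]
case 0.89 ((489.8098449707031, 99.22581481933594), (168.99838256835938, 293.5171203613281), 0.7668625116348267) 0.04291092094089155 [211.9, 209.7, 314.4, 268.6]
tray 0.76 ((551.6433715820312, -270.4559326171875), (143.88558959960938, 227.6464385986328), 7.359687805175781) 0.004917801692710944 [347.5, 194.6, 425.7, 246.0]
lid_tab 0.71 ((488.4578857421875, 99.58880615234375), (166.53363037109375, 292.723876953125), 0.16759370267391205) 0.042910163518195654 [212.8, 207.9, 315.5, 266.8]
```

The top view shows the shut case at about (264,232), its black tab at (264,260), the tray at (387,219) turned by about 7°, the bottle at (332,158) and the jar at (230,145). I'll go to the tab first.

```bash
python3 - <<'E'
from h import *
print(rel([.417,.103,.13],down(np.pi/2+.006)))
E
```

```text
(array([-34.09, -38.87,   8.86]), array([  0. ,  -0. , -23.9]))
```

Request:
move_arm:
  commands:
    - [4.5, [-17, -19, 2], [0, 0, -12]]
    - [4.5, [-34.1, -38.9, 5], [0, 0, -23.9]]
    - [4.5, [-34.1, -38.9, 5], [0, 0, -23.9]]
    - [4.5, [-34.1, -38.9, 5], [0, 0, -23.9]]
    - [4.5, [-34.1, -38.9, 5], [0, 0, -23.9]]

```text
time_s: 1.58
tcp_pos: [0.3555, 0.2975, 0.1893]
orientation: [0.001, -0.003, 1.0, 0.0]
ft_force: [2.1, -1.1, -0.0]
opening: 0.521
gripper_force: 0.0
```

Request:
move_arm:
  commands:
    - [4.5, [0, 0, 0], [0, 0, 0]]
    - [4.5, [0, 0, 0], [0, 0, 0]]
    - [4.5, [0, 0, 0], [0, 0, 0]]

```text
time_s: 1.95
tcp_pos: [0.3542, 0.3013, 0.1893]
orientation: [0.0, -0.004, 1.0, 0.001]
ft_force: [0.2, -0.0, -0.6]
opening: 0.483
gripper_force: 0.0
```

```bash
python3 - <<'E'
from h import *
P,R,s=tool();print(s['time_s'],P,R.as_matrix().round(2).tolist(),s['q'])
print(rel([.417,.103,.13],down(np.pi/2+.006)))
im,d=grab_frame('wrist');save('w1',im);p=camera_params('wrist')
for th in ['lid_tab','lid_hinge']:
    for r in mark_of('wrist',th)[:2]: print(th,r['p'],r['at'],at_d(p,r['at'],d),at_z(p,r['at'],.044))
E
```

```text
1.95 [0.35415393 0.30134312 0.18932704] [[-1.0, -0.01, 0.0], [-0.01, 1.0, 0.0], [-0.0, 0.0, -1.0]] [-0.66586695  0.37161259 -0.11613875  1.97538667  0.05762498  0.79653547
  0.7651178 ]
(array([ -6.11, -19.9 ,   5.9 ]), array([0.1, 0. , 0.2]))
lid_tab 0.6 [126.6, 240.9] [[0.41464957 0.09779209 0.04489602]] [[0.41502755 0.09720743 0.044     ]]
```

Request:
move_arm:
  commands:
    - [4.5, [-6.2, -20.1, 3], [0, 0, 0]]
    - [4.5, [-6.2, -20.1, 5], [0, 0, 0]]
    - [4.5, [-6.2, -20.1, 6], [0, 0, 0]]
    - [4.5, [-6.2, -20.1, 6], [0, 0, 0]]
    - [4.5, [-6.2, -20.1, 6], [0, 0, 0]]

```text
time_s: 2.72
tcp_pos: [0.4179, 0.0968, 0.1284]
orientation: [-0.001, -0.0, 1.0, -0.001]
ft_force: [-0.3, 0.2, -0.1]
opening: 0.483
gripper_force: 0.0
```

```bash
python3 - <<'E'
from h import *
P,R,s=tool();print(s['time_s'],P,s['q'])
im,d=grab_frame('wrist');save('w1',im);p=camera_params('wrist')
for th in ['lid_tab','lid_hinge']:
    for r in mark_of('wrist',th)[:2]: print(th,r['p'],r['at'],at_d(p,r['at'],d),at_z(p,r['at'],.044))
E
```

```text
2.725 [0.41788579 0.09677363 0.12835346] [-0.22348686  0.42122714 -0.07599657  2.13786105  0.05738497  0.58643827
  1.23096496]
lid_tab 0.96 [323.9, 198.8] [[0.41522867 0.0984711  0.04514911]] [[0.41553944 0.09847177 0.044     ]]
lid_hinge 0.75 [323.8, 358.6] [[0.56798288 0.09898655 0.04369593]] [[0.56771614 0.09898575 0.044     ]]
```

View pics/w1.png

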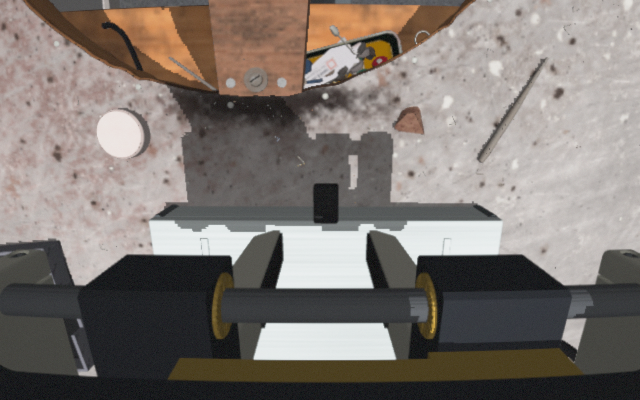

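The wrist view shows the tab at (326,200), centred between the open fingers; it measures about (0.4155, 0.0985).

Request:
move_arm:
  commands:
    - [4.5, [0.4, 0.2, 5], [0, 0, 0]]
    - [4.5, [0.4, 0.2, 10], [0, 0, 0]]
    - [4.5, [0.4, 0.2, 10.1], [0, 0, 0]]
    - [1.0, [0.4, 0.2, 10.1], [0, 0, 0]]
    - [1.0, [0.4, 0.2, 10.1], [0, 0, 0]]
  force: 15

```text
time_s: 3.5
tcp_pos: [0.4152, 0.1014, 0.0301]
orientation: [0.002, -0.003, 1.0, 0.001]
ft_force: [0.6, 0.7, 0.1]
opening: 0.32
gripper_force: 0.0
```

Request:
move_arm:
  commands:
    - [1.0, [0, 0, 0], [0, 0, 0]]
    - [1.0, [0, 0, 0], [0, 0, 0]]
    - [1.0, [0, 0, 0], [0, 0, 0]]

```text
time_s: 3.88
tcp_pos: [0.4152, 0.0978, 0.0299]
orientation: [0.002, -0.001, 1.0, -0.001]
ft_force: [0.6, -6.3, 7.1]
opening: 0.216
gripper_force: 15.0
```

Request:
move_arm:
  commands:
    - [1.0, [-0.3, 0, -3.2], [0, 0, 0]]
    - [1.0, [-1.3, 0, -6.3], [0, 0, 0]]
    - [1.0, [-3.0, 0, -9.1], [0, 0, 0]]
    - [1.0, [-5.1, 0, -11.5], [0, 0, 0]]
    - [1.0, [-7.7, 0, -13.4], [0, 0, 0]]
  force: 20

```text
time_s: 4.5
tcp_pos: [0.4895, 0.0978, 0.1638]
orientation: [-0.001, -0.002, 1.0, -0.002]
ft_force: [1.7, -3.3, -7.4]
opening: 0.215
gripper_force: 20.0
```

Request:
move_arm:
  commands:
    - [1.0, [-3.0, 0, -1.3], [0, 0, 0]]
    - [1.0, [-6.2, 0, -2.0], [0, 0, 0]]
    - [1.0, [-9.4, 0, -2.0], [0, 0, 0]]
    - [1.0, [-10.7, 0, -1.8], [0, 0, 0]]
    - [1.0, [-10.7, 0, -1.8], [0, 0, 0]]

```text
time_s: 5.12
tcp_pos: [0.6008, 0.0978, 0.183]
orientation: [0.004, -0.001, 1.0, -0.002]
ft_force: [1.3, -4.5, 6.9]
opening: 0.212
gripper_force: 20.0
```

Request:
move_arm:
  commands:
    - [5.0, [0, 0, 0], [0, 0, 0]]
    - [5.0, [0, 0, 0], [0, 0, 0]]
    - [5.0, [0, 0, -3], [0, 0, 0]]
    - [5.0, [0, 0, -8], [0, 0, 0]]
    - [5.0, [6, 0, -10], [0, 0, 0]]

```text
time_s: 5.75
tcp_pos: [0.5414, 0.1026, 0.2821]
orientation: [0.003, -0.003, 1.0, 0.001]
ft_force: [-0.4, 1.1, -0.1]
opening: 0.537
gripper_force: 0.0
```

Request:
move_arm:
  commands:
    - [5.0, [8, 6, 0], [0, 0, 0]]
    - [5.0, [8, 12, 0], [0, 0, 0]]
    - [5.0, [8, 18, 0], [0, 0, 0]]
    - [5.0, [8, 24, 0], [0, 0, 0]]
    - [5.0, [8, 26, 0], [0, 0, 0]]

```text
time_s: 6.38
tcp_pos: [0.4543, 0.3652, 0.2796]
orientation: [-0.001, -0.005, 1.0, 0.001]
ft_force: [1.0, -0.9, -0.1]
opening: 0.539
gripper_force: 0.0
```

```bash
python3 - <<'E'
from h import *
P,R,s=tool();print(s['time_s'],P)
for c in ['top','scene']:
  im,d=grab_frame(c);save(c+'1',im);p=camera_params(c)
  for th in ['clamp_1_mid','stick_1_mid','tray']:
    for r in mark_of(c,th)[:4]: print(c,th,round(r['p'],2),np.round(r['at']),at_d(p,r['at'],d).round(3)[0],at_z(p,r['at'],.016)[0].round(4))
  if c=='top': save('top1c',cv2.resize(im[120:300,180:460],None,fx=2.8,fy=2.8))
E
```

```text
6.375 [0.4542509  0.36516272 0.2796408 ]
top clamp_1_mid 0.56 [228. 230.] [0.509 0.206 0.023] [0.5092 0.2078 0.016 ]
top stick_1_mid 0.57 [247. 233.] [0.501 0.148 0.021] [0.501  0.1487 0.016 ]
top tray 0.96 [384. 217.] [ 0.557 -0.267  0.002] [ 0.5552 -0.2654  0.016 ]
scene clamp_1_mid 0.46 [216. 210.] [0.488 0.191 0.023] [0.4929 0.1949 0.016 ]
scene stick_1_mid 0.74 [232. 214.] [0.496 0.143 0.02 ] [0.4986 0.1456 0.016 ]
scene tray 0.57 [377. 252.] [ 0.557 -0.271 -0.001] [ 0.5453 -0.274   0.016 ]
```

View pics/top1c.png

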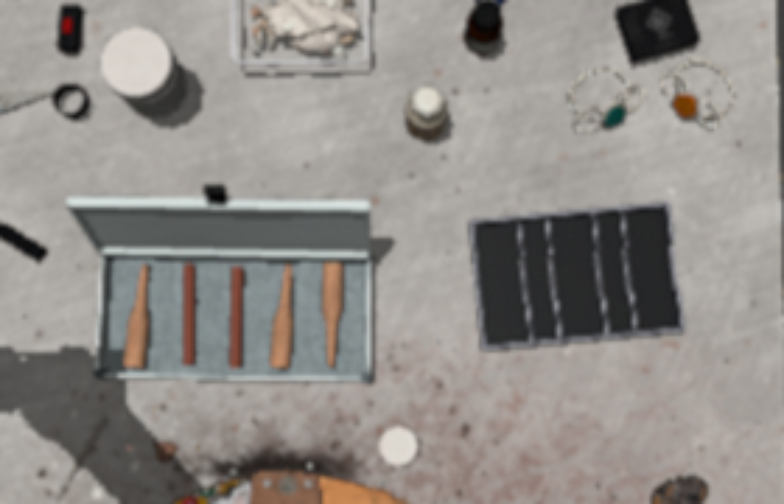

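The crop shows the lid leaning back and five tools: clamp, stick, stick, clamp and a reversed clamp at crop columns 138, 189, 236, 284 and 332. The tray is still empty.

Request:
move_arm:
  commands:
    - [4.0, [-3, -6, 0], [0, 0, 0]]
    - [4.0, [-5, -12, 0], [0, 0, 0]]
    - [4.0, [-5, -18, 0], [0, 0, 0]]
    - [4.0, [-5, -24, 0], [0, 0, 0]]
    - [4.0, [-5, -26.5, 0], [0, 0, 0]]

```text
time_s: 7.4
tcp_pos: [0.5084, 0.0897, 0.2803]
orientation: [0.0, 0.002, 1.0, -0.001]
ft_force: [-0.1, 1.2, -0.2]
opening: 0.429
gripper_force: 0.0
```

```bash
cat > look.py <<'E'
from h import *
P,R,s=tool();print(s['time_s'],P)
c='wrist'
im,d=grab_frame(c);save('w_%d'%(s['time_s']*10),im);p=camera_params(c)
for th in ['clamp_1_mid','stick_1_mid']:
  for r in cut_out(c,th)[:4]:
    X=mask_pts(p,r['pixels'],d);X=X[(X[:,2]>.008)&(X[:,2]<.032)]
    if len(X)<50: continue
    rc=cv2.minAreaRect((X[:,:2]*1000).astype(np.float32)); print(th,round(r['p'],2),np.round(rc[0],1),np.round(rc[1],1),round(rc[2],1),'ztop',np.percentile(X[:,2],95).round(4))
    if 'clamp' in th:
      print('  width by x',[(int(x*1000),round(np.ptp(X[abs(X[:,0]-x)<.003][:,1])*1000),round(np.mean(X[abs(X[:,0]-x)<.003][:,1])*1000)) for x in np.arange(.46,.56,.015) if (abs(X[:,0]-x)<.003).sum()>3])
  for r in mark_of(c,th)[:4]: print('  mark',round(r['p'],2),np.round(r['at']),at_z(p,r['at'],.022)[0].round(4))
E
python3 look.py; ls pics
```

```text
7.4 [0.50841365 0.08972248 0.28029895]
clamp_1_mid 0.85 [500.7 197.7] [ 22.9 109.9] 86.1 ztop 0.0274
  width by x [(460, 22, 199), (475, 21, 198), (490, 21, 196), (505, 16, 196), (520, 11, 196), (535, 8, 195), (550, 7, 194)]
stick_1_mid 0.93 [504.7 146. ] [107.2  13.5] 1.5 ztop 0.0199
  mark 0.73 [ 79. 197.] [ 0.5492 -0.2536  0.022 ]
  mark 0.67 [372. 157.] [0.4981 0.1473 0.022 ]
scene0.png
scene1.png
top0.png
top1.png
top1c.png
w1.png
w_74.png
```

```bash
cat > seg.py <<'E'
from h import *
def seg(c,x0=.443,x1=.568,y0=-.04,y1=.24,amin=60):
    im,d=grab_frame(c);p=camera_params(c)
    hsv=cv2.cvtColor(im,cv2.COLOR_RGB2HSV)
    m=((hsv[:,:,0]<22)|(hsv[:,:,0]>170))&(hsv[:,:,1]>70)&(d>0)
    v,u=np.nonzero(m);o,dr=ray(p,np.c_[u,v]);X=o+dr*d[v,u][:,None]
    k=(X[:,2]>.006)&(X[:,2]<.04)&(X[:,0]>x0)&(X[:,0]<x1)&(X[:,1]>y0)&(X[:,1]<y1)
    M=np.zeros(m.shape,np.uint8);M[v[k],u[k]]=1
    M=cv2.morphologyEx(M,cv2.MORPH_OPEN,np.ones((2,2)))
    n,l,st,_=cv2.connectedComponentsWithStats(M)
    for i in range(1,n):
        if st[i,4]<amin: continue
        Y=mask_pts(p,l==i,d)
        rc=cv2.minAreaRect((Y[:,:2]*1000).astype(np.float32))
        mid=(Y[:,0].min()+Y[:,0].max())/2
        w=[(int(x*1000),round(np.ptp(Y[abs(Y[:,0]-x)<.004][:,1])*1000,1),round(np.median(Y[abs(Y[:,0]-x)<.004][:,1])*1000,1)) for x in mid+np.array([-.03,-.015,0,.015,.03]) if (abs(Y[:,0]-x)<.004).sum()>3]
        print(st[i,4],'c',np.round(rc[0],1),'s',np.round(rc[1],1),round(rc[2],1),'z',np.percentile(Y[:,2],90).round(4),w)
    return im
if __name__=='__main__':
    import sys
    for c in sys.argv[1:]: print(c); seg(c)
E
python3 seg.py wrist top
```

```text
wrist
1029 c [506.1  47.3] s [ 20.6 116. ] 86.6 z 0.027 [(476, np.float64(20.1), np.float64(50.1)), (491, np.float64(19.2), np.float64(49.4)), (506, np.float64(16.7), np.float64(47.7)), (521, np.float64(9.5), np.float64(47.0)), (536, np.float64(8.0), np.float64(45.6))]
776 c [503.8  99.4] s [111.3  13.3] 0.3 z 0.0194 [(473, np.float64(11.7), np.float64(98.4)), (488, np.float64(11.8), np.float64(97.9)), (503, np.float64(11.9), np.float64(99.3)), (518, np.float64(10.6), np.float64(99.4)), (533, np.float64(10.7), np.float64(99.6))]
1055 c [503.2 204.6] s [ 26.9 113.7] 86.2 z 0.0272 [(473, np.float64(26.2), np.float64(202.2)), (488, np.float64(26.6), np.float64(201.1)), (503, np.float64(23.1), np.float64(201.5)), (518, np.float64(14.7), np.float64(201.4)), (533, np.float64(13.2), np.float64(200.3))]
1025 c [509.8  -2.9] s [ 21.2 117.1] 87.3 z 0.0269 [(479, np.float64(8.8), np.float64(-3.6)), (494, np.float64(11.4), np.float64(-3.7)), (509, np.float64(19.5), np.float64(-2.5)), (524, np.float64(18.7), np.float64(-2.9)), (539, np.float64(19.8), np.float64(-2.5))]
812 c [506.3 150.5] s [112.6  13.7] 2.2 z 0.0194 [(476, np.float64(11.9), np.float64(148.9)), (491, np.float64(12.3), np.float64(149.0)), (506, np.float64(12.2), np.float64(149.1)), (521, np.float64(12.3), np.float64(149.6)), (536, np.float64(12.7), np.float64(150.7))]
top
179 c [505.6  -7.6] s [108.1  17.8] 0.7 z 0.0291 [(475, np.float64(5.4), np.float64(-8.5)), (490, np.float64(8.2), np.float64(-8.3)), (505, np.float64(17.5), np.float64(-8.2)), (520, np.float64(17.2), np.float64(-7.9)), (535, np.float64(17.2), np.float64(-7.6))]
108 c [470.4  44.2] s [45.9 20. ] 1.5 z 0.0295 [(455, np.float64(16.9), np.float64(44.5)), (470, np.float64(16.7), np.float64(46.5)), (485, np.float64(19.8), np.float64(43.7))]
```

Request:
move_arm:
  commands:
    - [3.7, [-1.0, -6, 0], [0, 0, 0]]
    - [3.7, [-1.0, -9.5, 5], [0, 0, 0]]
    - [3.7, [-1.0, -9.5, 11], [0, 0, 0]]
    - [3.7, [-1.0, -9.5, 17], [0, 0, 0]]
    - [3.7, [-1.0, -9.5, 20], [0, 0, 0]]

```text
time_s: 8.38
tcp_pos: [0.5174, 0.0029, 0.0768]
orientation: [-0.002, -0.004, 1.0, 0.0]
ft_force: [0.4, -0.6, 0.1]
opening: 0.399
gripper_force: 0.0
```

Request:
move_arm:
  commands:
    - [3.7, [0, 0, 0], [0, 0, 0]]

```text
time_s: 8.5
tcp_pos: [0.5175, 0.0027, 0.0777]
orientation: [-0.003, -0.004, 1.0, 0.0]
ft_force: [-0.3, 0.7, 0.5]
opening: 0.394
gripper_force: 0.0
```

```bash
cat > tray.py <<'E'
from h import *
def tray(c='top',verbose=True):
    im,d=grab_frame(c);p=camera_params(c)
    for r in cut_out(c,'tray')[:1]:
        X=mask_pts(p,r['pixels'],d);X=X[(X[:,2]<.03)&(X[:,2]>-.01)]
        k=cv2.convexHull((X[:,:2]*1000).astype(np.float32))
        rc=cv2.minAreaRect(k)
        (w,h),a=rc[1],rc[2]
        if w>h: a-=90
        print('tray',round(r['p'],2),np.round(rc[0],1),np.round(rc[1],1),'yaw',round(a,1))
        c0=np.array(rc[0])/1000;t=np.radians(a);
        ex=np.array([np.cos(t),np.sin(t)]);ey=np.array([-ex[1],ex[0]])
        for y in [-82,-41,0,41,82]: print(y,(c0+ey*y/1000).round(4),'ex',ex.round(3))
        return c0,t
if __name__=='__main__':
    P,R,s=tool();print(s['time_s'],P,s['opening']);tray()
E
python3 tray.py; python3 seg.py wrist
```

```text
8.5 [0.5174839  0.00274233 0.07772868] 0.39396829829054597
tray 0.89 [ 552.6 -267.5] [145.5 220.4] yaw 6.1
-82 [ 0.5613 -0.3491] ex [0.994 0.107]
-41 [ 0.5569 -0.3083] ex [0.994 0.107]
0 [ 0.5526 -0.2675] ex [0.994 0.107]
41 [ 0.5482 -0.2268] ex [0.994 0.107]
82 [ 0.5438 -0.186 ] ex [0.994 0.107]
wrist
3359 c [495.5  46. ] s [30.  94.6] 81.9 z 0.0277 [(466, np.float64(26.3), np.float64(45.9)), (481, np.float64(26.2), np.float64(45.0)), (496, np.float64(26.0), np.float64(44.2)), (511, np.float64(29.7), np.float64(44.2)), (526, np.float64(14.3), np.float64(43.5))]
3404 c [509.6  -6.4] s [119.3  21.9] 0.7 z 0.0277 [(479, np.float64(9.7), np.float64(-6.1)), (494, np.float64(13.3), np.float64(-6.0)), (509, np.float64(20.6), np.float64(-5.9)), (524, np.float64(20.9), np.float64(-5.9)), (539, np.float64(21.3), np.float64(-6.0))]
2854 c [500.2  97.3] s [108.2  79.7] 40.6 z 0.02 [(475, np.float64(18.6), np.float64(94.7)), (490, np.float64(18.9), np.float64(94.9)), (505, np.float64(18.4), np.float64(95.2)), (520, np.float64(18.8), np.float64(95.1)), (535, np.float64(18.7), np.float64(95.6))]
3991 c [505.1 207.4] s [ 40.9 117.2] 85.6 z 0.0275 [(474, np.float64(39.3), np.float64(196.2)), (489, np.float64(40.0), np.float64(195.3)), (504, np.float64(37.6), np.float64(196.2)), (519, np.float64(27.8), np.float64(196.9)), (534, np.float64(24.9), np.float64(196.7))]
2923 c [489.1 131.5] s [137.8  93.3] 53.3 z 0.02 [(477, np.float64(21.7), np.float64(144.7)), (492, np.float64(21.3), np.float64(144.9)), (507, np.float64(13.5), np.float64(145.1)), (522, np.float64(21.6), np.float64(145.8)), (537, np.float64(21.2), np.float64(146.8))]
```

Request:
move_arm:
  commands:
    - [3.7, [0, -0.4, 0], [0, 0, 0]]
    - [3.7, [0, -0.4, 0], [0, 0, 0]]
    - [3.7, [0, -0.4, 0], [0, 0, 0]]

```text
time_s: 9.02
tcp_pos: [0.5193, -0.003, 0.0805]
orientation: [0.001, -0.003, 1.0, -0.0]
ft_force: [0.4, -0.4, 0.0]
opening: 0.396
gripper_force: 0.0
```

```bash
python3 - <<'E'
from h import *
for i in range(6):
    P,R,s=tool();print(s['time_s'],P.round(4),np.abs(s['dq']).max()); camera_params('wrist')
    if i%2: grab_frame('wrist')
p=camera_params('wrist');print(at_z(p,[[320,200]],0.02), (-np.array(p['R']).T@np.array(p['t'])).round(4))
E
python3 seg.py wrist | head -3
```

```text
9.025 [ 0.5193 -0.003   0.0805] 0.00490330869407736
9.025 [ 0.5193 -0.003   0.0805] 0.00490330869407736
9.075 [ 0.5192 -0.0029  0.0803] 0.0069030288839258885
9.075 [ 0.5192 -0.0029  0.0803] 0.0069030288839258885
9.125 [ 0.5191 -0.0029  0.0801] 0.0029859050241819508
9.125 [ 0.5191 -0.0029  0.0801] 0.0029859050241819508
[[ 0.51095746 -0.00606136  0.02      ]] [ 0.4488 -0.0034  0.2458]
wrist
3386 c [496.6  45.5] s [32.  97.8] 79.9 z 0.0271 [(467, np.float64(26.9), np.float64(45.9)), (482, np.float64(26.8), np.float64(45.0)), (497, np.float64(25.8), np.float64(44.2)), (512, np.float64(30.9), np.float64(44.1)), (527, np.float64(14.4), np.float64(43.7))]
2856 c [503.9  68.9] s [113.1  80.7] 0.7 z 0.0194 [(473, np.float64(19.0), np.float64(94.8)), (488, np.float64(78.0), np.float64(95.1)), (503, np.float64(18.9), np.float64(95.5)), (518, np.float64(19.0), np.float64(95.5)), (533, np.float64(18.9), np.float64(95.7))]
```

Request:
move_arm:
  commands:
    - [3.7, [0, -0.3, 4], [0, 0, 0]]
    - [3.7, [0, -0.3, 6.8], [0, 0, 0]]
    - [3.7, [0, -0.3, 6.8], [0, 0, 0]]
    - [1.0, [0, -0.3, 6.8], [0, 0, 0]]
    - [1.0, [0, -0.3, 6.8], [0, 0, 0]]
  force: 25

```text
time_s: 9.85
tcp_pos: [0.52, -0.0058, 0.0131]
orientation: [0.001, -0.003, 1.0, 0.0]
ft_force: [0.2, 0.1, 0.6]
opening: 0.236
gripper_force: 25.1
```

Request:
move_arm:
  commands:
    - [1.0, [0, 0, 0], [0, 0, 0]]
    - [1.0, [0, 0, 0], [0, 0, 0]]

```text
time_s: 10.1
tcp_pos: [0.5201, -0.0058, 0.013]
orientation: [0.001, -0.003, 1.0, 0.0]
ft_force: [-0.3, -0.6, 6.2]
opening: 0.238
gripper_force: 25.0
```

Request:
move_arm:
  commands:
    - [1.0, [0, 0, -4], [0, 0, 0]]
    - [1.0, [0, 0, -8], [0, 0, 0]]
    - [1.0, [-1.5, -6, -9], [0, 0, -3]]
    - [1.0, [-3, -12, -9], [0, 0, -6.5]]
    - [1.0, [-3.8, -17.9, -9], [0, 0, -6.5]]

```text
time_s: 10.72
tcp_pos: [0.5586, -0.1865, 0.1023]
orientation: [0.001, -0.06, 0.998, -0.0]
ft_force: [0.3, 0.6, -0.9]
opening: 0.238
gripper_force: 25.0
```

Request:
move_arm:
  commands:
    - [1.0, [0, 0, 0], [0, 0, 0]]
    - [1.0, [0, 0, 0], [0, 0, 0]]
    - [1.0, [0, 0, 0], [0, 0, 0]]

```text
time_s: 11.1
tcp_pos: [0.558, -0.182, 0.1018]
orientation: [-0.0, -0.061, 0.998, 0.001]
ft_force: [-0.3, -0.4, -0.6]
opening: 0.24
gripper_force: 25.0
```

```bash
python3 - <<'E'
from tray import *
P,R,s=tool();print(s['time_s'],P,s['opening']);
print(np.degrees(R.as_euler('xyz')))
tray('top');tray('wrist');im,d=grab_frame('wrist');save('w2',im)
p=camera_params('wrist');print(mark_of('wrist','clamp_1_mid')[:1])
E
```

```text
11.1 [ 0.55801095 -0.1820133   0.10180944] 0.24026433127027977
[ 1.79904979e+02 -1.97366769e-02 -1.72995575e+02]
tray 0.77 [ 579.7 -347.8] [141.7 146.3] yaw 5.8
-82 [ 0.588  -0.4294] ex [0.995 0.102]
-41 [ 0.5839 -0.3886] ex [0.995 0.102]
0 [ 0.5797 -0.3478] ex [0.995 0.102]
41 [ 0.5755 -0.3071] ex [0.995 0.102]
82 [ 0.5713 -0.2663] ex [0.995 0.102]
tray 0.62 [ 583.4 -316.9] [155.5 242.6] yaw 6.4
-82 [ 0.5925 -0.3984] ex [0.994 0.111]
-41 [ 0.588  -0.3576] ex [0.994 0.111]
0 [ 0.5834 -0.3169] ex [0.994 0.111]
41 [ 0.5789 -0.2761] ex [0.994 0.111]
82 [ 0.5743 -0.2354] ex [0.994 0.111]
[]
```

View pics/w2.png

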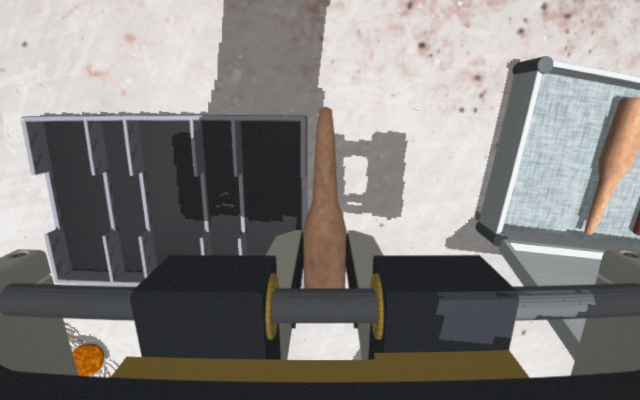

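The wrist view shows that the tray has been knocked aside. Its front edge runs from (24,118) to (306,116), and the clamp hangs just right of it, so I'll measure it again.

```bash
python3 - <<'E'
from h import *
p=camera_params('wrist');
A=at_z(p,[[24,118],[306,116],[55,283]],.022);print(A.round(4))
e=A[1]-A[0];print(np.linalg.norm(e),np.degrees(np.arctan2(e[1],e[0]))-90,np.linalg.norm(A[2]-A[0]))
ey=e[:2]/np.linalg.norm(e[:2]);ex=np.array([ey[1],-ey[0]])
c=(A[0]+A[1])[:2]/2+ex*.071
print('centre',c,[ (y,(c+ey*y/1000).round(4)) for y in (-82,-41,0,41,82)],ex)
im,d=grab_frame('top');save('top2c',cv2.resize(im[160:280,300:460],None,fx=4,fy=4))
print(mark_of('top','tray')[:2])
pt=camera_params('top')
# wall points by depth in top
v,u=np.mgrid[170:270,310:440];X=(lambda uv:at_d(pt,uv,d))(np.c_[u.ravel(),v.ravel()])
k=(X[:,2]>.014)&(X[:,2]<.03)&(X[:,1]<-.1)
rc=cv2.minAreaRect((X[k,:2]*1000).astype(np.float32));print(k.sum(),rc)
E
```

```text
[[ 0.5184 -0.4205  0.022 ]
 [ 0.4943 -0.2053  0.022 ]
 [ 0.6581 -0.4086  0.022 ]]
0.2165836759030687 6.396010018476332 0.1402051278241503
centre [ 0.57691108 -0.30496936] [(-82, array([ 0.586 , -0.3865])), (-41, array([ 0.5815, -0.3457])), (0, array([ 0.5769, -0.305 ])), (41, array([ 0.5723, -0.2642])), (82, array([ 0.5678, -0.2235]))] [0.99377568 0.11139973]
[{'at': [397.4, 215.4], 'p': 0.56}]
270 ((579.6898803710938, -345.12286376953125), (142.45742797851562, 141.0498504638672), 5.809517860412598)
```

View pics/top2c.png

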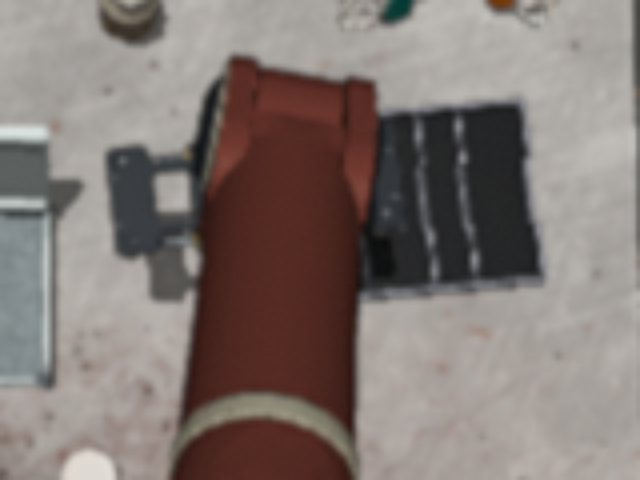

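The top crop confirms the shift: the tray's far corner is now at crop (545,280). Its centre is at about (0.577,-0.305), yaw 6.4°. I'll place the clamp in cell +82.

Request:
move_arm:
  commands:
    - [1.0, [-1.7, -4.2, 0], [0, 0, 0]]
    - [1.0, [-1.7, -4.2, 0], [0, 0, 0]]
    - [1.0, [-1.7, -4.2, 5], [0, 0, 0]]
    - [1.0, [-1.7, -4.2, 8.9], [0, 0, 0]]
    - [1.0, [-1.7, -4.2, 8.9], [0, 0, 0]]

```text
time_s: 12.12
tcp_pos: [0.578, -0.223, 0.0107]
orientation: [-0.003, -0.06, 0.998, 0.001]
ft_force: [-0.2, -0.4, -0.0]
opening: 0.236
gripper_force: 25.0
```

Request:
move_arm:
  commands:
    - [1.0, [0, 0, 0], [0, 0, 0]]
    - [3.2, [0, 0, 0], [0, 0, 0]]
    - [3.2, [0, 0, 0], [0, 0, 0]]
    - [3.2, [0, 0, -4], [0, 0, 0]]
    - [3.2, [0, 0, -8], [0, 0, 0]]

```text
time_s: 12.75
tcp_pos: [0.5797, -0.2242, 0.0941]
orientation: [-0.0, -0.059, 0.998, 0.0]
ft_force: [-0.3, 0.4, 0.6]
opening: 0.345
gripper_force: 0.0
```

```bash
cat > look2.py <<'E'
from seg import *
import sys
P,R,s=tool();print(s['time_s'],P.round(4),s['opening'],np.degrees(R.as_euler('xyz')).round(1))
im=seg('wrist',.44,.75,-.5,-.1,150); save(sys.argv[1],im)
E
python3 look2.py w3
```

```text
12.75 [ 0.5797 -0.2242  0.0941] 0.3447617541002093 [ 180.    -0.  -173.2]
3279 c [ 576.6 -226.6] s [123.6  24. ] 5.4 z 0.0324 [(546, np.float64(12.2), np.float64(-230.7)), (561, np.float64(15.3), np.float64(-228.6)), (576, np.float64(22.7), np.float64(-227.7)), (591, np.float64(23.8), np.float64(-225.8)), (606, np.float64(23.5), np.float64(-224.2))]
340 c [ 655.  -337.9] s [ 18.6 222.2] 57.0 z 0.039 []
```

View pics/w3.png

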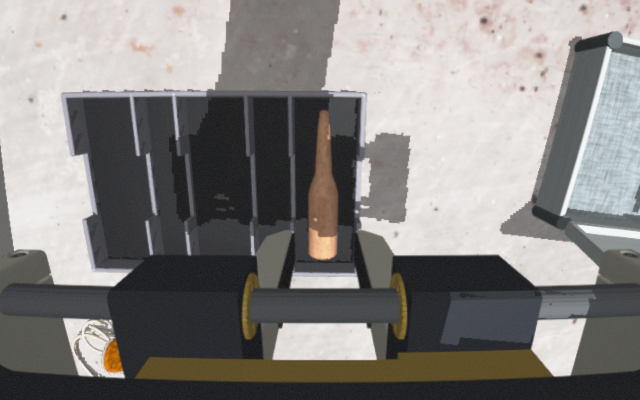

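The clamp lies centred in cell +82, at (323,110–258) in the wrist view. Next is the middle clamp.

```bash
python3 - <<'E'
from h import *
p=camera_params('wrist')
A=at_z(p,[[64,93],[366,94]],.022);e=A[1]-A[0];ey=e[:2]/np.linalg.norm(e[:2]);ex=np.array([ey[1],-ey[0]]);c=(A[0]+A[1])[:2]/2+ex*.071
print(np.linalg.norm(e),c,np.degrees(np.arctan2(ex[1],ex[0])))
print(rel([.491,.0455,.09],down(np.pi/2+.006)))
E
```

```text
0.22144277057348957 [ 0.58201243 -0.30928601] 5.851049676054768
(array([ 5.98, 28.01,  0.84]), array([-0.2,  0.6,  6.4]))
```

Request:
move_arm:
  commands:
    - [3.7, [5, 4, 0.4], [0, 0, 3]]
    - [3.7, [6, 10, 0.4], [0, 0, 6.4]]
    - [3.7, [6, 16, 0.4], [0, 0, 6.4]]
    - [3.7, [6, 22, 0.4], [0, 0, 6.4]]
    - [3.7, [6, 28, 0.4], [0, 0, 6.4]]

```text
time_s: 13.42
tcp_pos: [0.4873, 0.0484, 0.0896]
orientation: [0.001, -0.003, 1.0, 0.0]
ft_force: [0.3, 0.3, -0.3]
opening: 0.399
gripper_force: 0.0
```

Request:
move_arm:
  commands:
    - [3.7, [0, 0, 0], [0, 0, 0]]
    - [3.7, [0, 0, 0], [0, 0, 0]]
    - [3.7, [0, 0, 0], [0, 0, 0]]

```text
time_s: 13.8
tcp_pos: [0.4875, 0.0445, 0.089]
orientation: [0.0, -0.002, 1.0, -0.001]
ft_force: [-0.0, 0.5, -0.2]
opening: 0.396
gripper_force: 0.0
```

```bash
python3 - <<'E'
from tray import *
P,R,s=tool();print(s['time_s'],P.round(4),s['opening'],np.degrees(R.as_euler('xyz')).round(1))
tray('top')
E
python3 seg.py wrist
```

```text
13.8 [0.4875 0.0445 0.089 ] 0.39580086286821126 [-179.9    0.  -179.8]
tray 0.73 [ 577.1 -306.9] [149.1 228.4] yaw 6.3
-82 [ 0.586  -0.3885] ex [0.994 0.109]
-41 [ 0.5816 -0.3477] ex [0.994 0.109]
0 [ 0.5771 -0.3069] ex [0.994 0.109]
41 [ 0.5726 -0.2662] ex [0.994 0.109]
82 [ 0.5681 -0.2254] ex [0.994 0.109]
wrist
2995 c [504.1  46.9] s [ 22.8 114.6] 86.7 z 0.027 [(474, np.float64(22.8), np.float64(48.1)), (489, np.float64(21.7), np.float64(47.4)), (504, np.float64(21.0), np.float64(46.1)), (519, np.float64(11.9), np.float64(45.1)), (534, np.float64(10.5), np.float64(44.7))]
1605 c [488.7  91.5] s [84.9 31.2] 0.5 z 0.0194 [(458, np.float64(16.6), np.float64(96.2)), (473, np.float64(16.0), np.float64(96.2)), (488, np.float64(15.9), np.float64(96.8)), (503, np.float64(15.9), np.float64(97.0)), (518, np.float64(10.2), np.float64(101.3))]
3052 c [464.2 176.4] s [151.1  82.8] 53.2 z 0.0271 [(462, np.float64(35.9), np.float64(198.7)), (477, np.float64(35.0), np.float64(197.9)), (492, np.float64(35.8), np.float64(197.2)), (507, np.float64(30.7), np.float64(198.0)), (522, np.float64(23.0), np.float64(198.1))]
1868 c [492.4 119.4] s [84.9 82.3] 3.1 z 0.0195 [(460, np.float64(18.9), np.float64(145.5)), (475, np.float64(19.0), np.float64(146.3)), (490, np.float64(18.8), np.float64(146.7)), (505, np.float64(19.4), np.float64(147.2)), (520, np.float64(19.0), np.float64(147.7))]
```

Request:
move_arm:
  commands:
    - [3.7, [-0.2, 0.3, 4], [0, 0, 0]]
    - [3.7, [-0.2, 0.3, 7.7], [0, 0, 0]]
    - [3.7, [-0.2, 0.3, 7.7], [0, 0, 0]]
    - [1.0, [-0.2, 0.3, 7.7], [0, 0, 0]]
    - [1.0, [-0.2, 0.3, 7.7], [0, 0, 0]]
  force: 25

```text
time_s: 14.58
tcp_pos: [0.4903, 0.0494, 0.0133]
orientation: [0.002, -0.003, 1.0, 0.0]
ft_force: [1.0, 0.2, 0.9]
opening: 0.235
gripper_force: 25.1
```

Request:
move_arm:
  commands:
    - [1.0, [0, 0, 0], [0, 0, 0]]
    - [1.0, [0, 0, 0], [0, 0, 0]]
    - [1.0, [0, 0, -4], [0, 0, 0]]
    - [1.0, [0, 0, -8], [0, 0, 0]]

```text
time_s: 15.08
tcp_pos: [0.4884, 0.0497, 0.0926]
orientation: [-0.001, -0.004, 1.0, -0.0]
ft_force: [0.8, 0.1, -0.7]
opening: 0.237
gripper_force: 25.0
```

```bash
python3 - <<'E'
from h import *
P,R,s=tool();print(s['time_s'],P.round(4),s['opening'])
t=np.radians(6.2);ex=np.array([np.cos(t),np.sin(t)]);c=np.array([.577,-.306])
print(rel([*(c-.014*ex),.1],down(np.pi/2+t)))
E
```

```text
15.075 [0.4884 0.0497 0.0926] 0.23658419515594054
(array([ -7.2 , -35.77,  -0.74]), array([-0. , -0.1, -5.8]))
```

Request:
move_arm:
  commands:
    - [1.0, [-0.5, -6, -0.7], [0, 0, -3]]
    - [1.0, [-1, -12, -0.7], [0, 0, -5.8]]
    - [1.0, [-2, -18, -0.7], [0, 0, -5.8]]
    - [1.0, [-4, -24, -0.7], [0, 0, -5.8]]
    - [1.0, [-6, -30, -0.7], [0, 0, -5.8]]

```text
time_s: 15.7
tcp_pos: [0.5509, -0.2502, 0.0991]
orientation: [0.0, -0.054, 0.999, 0.0]
ft_force: [0.6, 0.9, 0.3]
opening: 0.229
gripper_force: 25.0
```

Request:
move_arm:
  commands:
    - [1.0, [-0.6, -5.9, 0], [0, 0, 0]]
    - [1.0, [-0.6, -5.9, 0], [0, 0, 0]]
    - [1.0, [-0.6, -5.9, 0], [0, 0, 0]]
    - [1.0, [-0.6, -5.9, 0], [0, 0, 0]]

```text
time_s: 16.2
tcp_pos: [0.5633, -0.3038, 0.0989]
orientation: [-0.0, -0.056, 0.998, 0.001]
ft_force: [-0.7, 0.8, 0.4]
opening: 0.236
gripper_force: 25.0
```

```bash
python3 look2.py w4
```

```text
16.2 [ 0.5633 -0.3038  0.0989] 0.23619693953957768 [ 179.9   -0.  -173.6]
2200 c [ 564.2 -244.4] s [97. 64.] 15.7 z 0.0259 [(527, np.float64(66.0), np.float64(-233.3)), (542, np.float64(16.7), np.float64(-230.6)), (557, np.float64(19.4), np.float64(-229.2)), (572, np.float64(29.0), np.float64(-229.3)), (587, np.float64(29.5), np.float64(-227.3))]
```

View pics/w4.png

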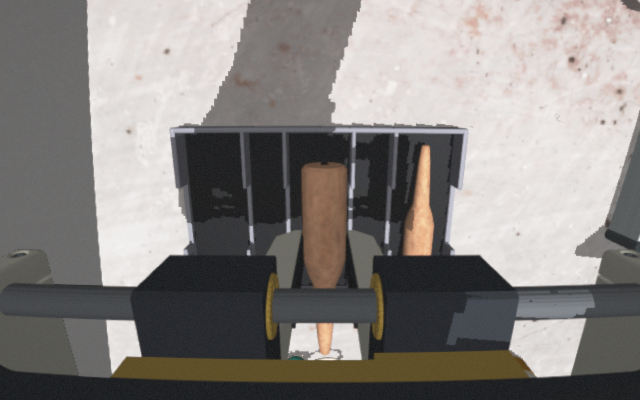

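The middle clamp hangs over cell 0 at (325,230). The tray's front corners are at (172,130) and (466,130).

```bash
cat > edge.py <<'E'
from h import *
import sys
a=list(map(float,sys.argv[1:5]));cell=float(sys.argv[5]);off=float(sys.argv[6])
p=camera_params('wrist')
A=at_z(p,[a[:2],a[2:]],.022);e=A[1]-A[0];ey=e[:2]/np.linalg.norm(e[:2]);ex=np.array([ey[1],-ey[0]]);c=(A[0]+A[1])[:2]/2+ex*.071
t=np.arctan2(ex[1],ex[0]);print(np.linalg.norm(e).round(4),c.round(4),np.degrees(t).round(1))
print(rel([*(c+ey*cell/1000+ex*off/1000),.012],down(np.pi/2+t)))
E
python3 edge.py 172 130 466 130 0 -14
```

```text
0.2152 [ 0.5781 -0.3066] 6.4
(array([-0.03, -0.42,  8.7 ]), array([ 0.1, -0. ,  0. ]))
```

Request:
move_arm:
  commands:
    - [1.0, [0, -0.4, 3], [0, 0, 0]]
    - [1.0, [0, -0.4, 7], [0, 0, 0]]
    - [1.0, [0, -0.4, 8.7], [0, 0, 0]]
    - [1.0, [0, -0.4, 8.7], [0, 0, 0]]
    - [1.0, [0, -0.4, 8.7], [0, 0, 0]]

```text
time_s: 16.88
tcp_pos: [0.5643, -0.3101, 0.0126]
orientation: [0.001, -0.055, 0.999, -0.0]
ft_force: [-0.3, 0.8, -0.3]
opening: 0.238
gripper_force: 25.0
```

Request:
move_arm:
  commands:
    - [3.1, [0, 0, 0], [0, 0, 0]]
    - [3.1, [0, 0, 0], [0, 0, 0]]
    - [3.1, [0, 0, -4], [0, 0, 0]]
    - [3.1, [0, 0, -8], [0, 0, 0]]

```text
time_s: 17.38
tcp_pos: [0.5632, -0.3104, 0.0926]
orientation: [-0.0, -0.054, 0.999, 0.0]
ft_force: [0.5, -0.8, -0.2]
opening: 0.337
gripper_force: 0.0
```

```bash
python3 look2.py w5; python3 - <<'E'
from h import *
print(rel([.490,.202,.09],down(np.pi/2+.006)))
E
```

```text
17.375 [ 0.5632 -0.3104  0.0926] 0.33666260844332124 [ 180.    -0.  -173.8]
2223 c [ 566.3 -249. ] s [93.5 67.6] 13.8 z 0.032 [(529, np.float64(69.6), np.float64(-235.0)), (544, np.float64(16.2), np.float64(-232.6)), (559, np.float64(19.2), np.float64(-231.3)), (574, np.float64(28.7), np.float64(-231.3)), (589, np.float64(30.2), np.float64(-229.5))]
3211 c [ 584.7 -309.2] s [121.8  23.7] 6.9 z 0.0323 [(554, np.float64(24.0), np.float64(-313.2)), (569, np.float64(24.1), np.float64(-311.5)), (584, np.float64(20.2), np.float64(-309.7)), (599, np.float64(13.3), np.float64(-308.6)), (614, np.float64(11.8), np.float64(-306.4))]
(array([ 2.1 , 51.95,  0.59]), array([-0.3,  0.5,  5.9]))
```

Request:
move_arm:
  commands:
    - [3.7, [4, 4, 0], [0, 0, 3]]
    - [3.7, [4, 10, 0], [0, 0, 5.9]]
    - [3.7, [3.7, 16, 0], [0, 0, 5.9]]
    - [3.7, [3.4, 22, 0], [0, 0, 5.9]]
    - [3.7, [3, 28, 0], [0, 0, 5.9]]

```text
time_s: 18.05
tcp_pos: [0.5036, -0.0336, 0.0923]
orientation: [0.001, -0.003, 1.0, 0.0]
ft_force: [0.9, 0.2, -0.1]
opening: 0.401
gripper_force: 0.0
```

Request:
move_arm:
  commands:
    - [3.7, [1.5, 6, 0.3], [0, 0, 0]]
    - [3.7, [1.5, 12, 0.3], [0, 0, 0]]
    - [3.7, [1.5, 18, 0.3], [0, 0, 0]]
    - [3.7, [1.5, 23.9, 0.3], [0, 0, 0]]
    - [3.7, [1.5, 23.9, 0.3], [0, 0, 0]]

```text
time_s: 18.68
tcp_pos: [0.4862, 0.2111, 0.0892]
orientation: [0.001, -0.008, 1.0, 0.003]
ft_force: [0.2, -0.2, 0.4]
opening: 0.398
gripper_force: 0.0
```

Request:
move_arm:
  commands:
    - [3.7, [0, 0, 0], [0, 0, 0]]
    - [3.7, [0, 0, 0], [0, 0, 0]]
    - [3.7, [0, 0, 0], [0, 0, 0]]

```text
time_s: 19.05
tcp_pos: [0.4875, 0.2017, 0.0889]
orientation: [0.0, -0.001, 1.0, -0.0]
ft_force: [0.0, -0.0, -0.1]
opening: 0.393
gripper_force: 0.0
```

```bash
python3 - <<'E'
from h import *
P,R,s=tool();print(s['time_s'],P.round(4),s['opening'],np.degrees(R.as_euler('xyz')).round(1))
E
python3 seg.py wrist
```

```text
19.05 [0.4875 0.2017 0.0889] 0.3926836285855571 [-180.     0.  -179.9]
wrist
3021 c [503.5 203. ] s [ 22.7 118.4] 86.4 z 0.0271 [(473, np.float64(22.8), np.float64(203.8)), (488, np.float64(22.3), np.float64(203.1)), (503, np.float64(20.2), np.float64(202.4)), (518, np.float64(11.1), np.float64(201.7)), (533, np.float64(9.6), np.float64(200.6))]
1893 c [490.4 129.1] s [78.2 82.6] 85.3 z 0.0195 [(458, np.float64(12.0), np.float64(99.8)), (473, np.float64(11.8), np.float64(100.3)), (488, np.float64(12.2), np.float64(100.5)), (503, np.float64(12.4), np.float64(101.0)), (518, np.float64(11.3), np.float64(101.0))]
1579 c [486.1 157.6] s [75.7 29. ] 2.0 z 0.0196 [(456, np.float64(13.0), np.float64(149.4)), (471, np.float64(12.6), np.float64(149.9)), (486, np.float64(12.8), np.float64(150.4)), (501, np.float64(12.6), np.float64(150.8)), (516, np.float64(6.8), np.float64(147.3))]
```

Request:
move_arm:
  commands:
    - [3.7, [-0.2, 0.1, 4], [0, 0, 0]]
    - [3.7, [-0.2, 0.1, 7.7], [0, 0, 0]]
    - [3.7, [-0.2, 0.1, 7.7], [0, 0, 0]]
    - [1.0, [-0.2, 0.1, 7.7], [0, 0, 0]]
    - [1.0, [-0.2, 0.1, 7.7], [0, 0, 0]]
  force: 25

```text
time_s: 19.73
tcp_pos: [0.4903, 0.2048, 0.0134]
orientation: [0.001, -0.003, 1.0, 0.001]
ft_force: [0.0, -0.5, 0.5]
opening: 0.237
gripper_force: 25.1
```

Request:
move_arm:
  commands:
    - [1.0, [0, 0, 0], [0, 0, 0]]
    - [1.0, [0, 0, 0], [0, 0, 0]]
    - [1.0, [0, 0, -4], [0, 0, 0]]
    - [1.0, [0, 0, -8], [0, 0, 0]]

```text
time_s: 20.23
tcp_pos: [0.4885, 0.2044, 0.0926]
orientation: [-0.001, -0.003, 1.0, -0.0]
ft_force: [0.2, 0.3, -1.0]
opening: 0.235
gripper_force: 25.0
```

```bash
python3 - <<'E'
from tray import *
P,R,s=tool();print(s['time_s'],P.round(4),s['opening'])
c,_=tray('top');print(c)
t=np.radians(6.2);ex=np.array([np.cos(t),np.sin(t)]);c=np.array([.577,-.306])
print(rel([*(c+.082*np.array([ex[1],-ex[0]])-.014*ex),.1],down(np.pi/2+t)))
E
```

```text
20.225 [0.4885 0.2044 0.0926] 0.2348849326895012
tray 0.95 [ 575.4 -305.1] [142.2 221. ] yaw 6.1
-82 [ 0.5841 -0.3866] ex [0.994 0.106]
-41 [ 0.5797 -0.3458] ex [0.994 0.106]
0 [ 0.5754 -0.3051] ex [0.994 0.106]
41 [ 0.571  -0.2643] ex [0.994 0.106]
82 [ 0.5667 -0.2235] ex [0.994 0.106]
[ 0.57536792 -0.30506827]
(array([ -7.71, -59.53,  -0.57]), array([ 0.2,  0.5, -5.9]))
```

Request:
move_arm:
  commands:
    - [1.0, [0, -6, -0.7], [0, 0, 0]]
    - [1.0, [0, -12, -0.7], [0, 0, 0]]
    - [1.0, [0, -18, -0.7], [0, 0, 0]]
    - [1.0, [0, -24, -0.7], [0, 0, 0]]
    - [1.0, [-1, -30, -0.7], [0, 0, 0]]

```text
time_s: 20.95
tcp_pos: [0.4994, -0.0969, 0.0982]
orientation: [-0.001, -0.003, 1.0, 0.0]
ft_force: [0.4, 0.3, -1.4]
opening: 0.234
gripper_force: 25.0
```

Request:
move_arm:
  commands:
    - [1.0, [-1, -6, 0], [0, 0, -3]]
    - [1.0, [-3, -12, 0], [0, 0, -5.9]]
    - [1.0, [-4.5, -18, 0], [0, 0, -5.9]]
    - [1.0, [-5.5, -24, 0], [0, 0, -5.9]]
    - [1.0, [-6.7, -29.5, 0], [0, 0, -5.9]]

```text
time_s: 21.58
tcp_pos: [0.5685, -0.3921, 0.0976]
orientation: [-0.001, -0.054, 0.999, 0.0]
ft_force: [-0.0, 0.4, -1.1]
opening: 0.231
gripper_force: 25.0
```

Request:
move_arm:
  commands:
    - [1.0, [0, 0, 0], [0, 0, 0]]
    - [1.0, [0, 0, 0], [0, 0, 0]]
    - [1.0, [0, 0, 0], [0, 0, 0]]

```text
time_s: 21.95
tcp_pos: [0.5697, -0.3874, 0.0985]
orientation: [-0.0, -0.056, 0.998, 0.001]
ft_force: [-0.7, -0.7, -0.1]
opening: 0.239
gripper_force: 25.0
```

```bash
python3 look2.py w6
```

```text
21.95 [ 0.5697 -0.3874  0.0985] 0.23850345978663884 [ 179.9   -0.  -173.6]
2753 c [ 555.2 -311.8] s [107.5  61.8] 38.8 z 0.0263 [(535, np.float64(73.6), np.float64(-316.3)), (550, np.float64(29.9), np.float64(-314.5)), (565, np.float64(29.3), np.float64(-312.7)), (580, np.float64(25.5), np.float64(-310.6)), (595, np.float64(17.7), np.float64(-307.9))]
2987 c [ 546.7 -252.1] s [183.8  91.3] 54.4 z 0.0262 [(540, np.float64(21.3), np.float64(-232.4)), (555, np.float64(24.9), np.float64(-231.1)), (570, np.float64(34.3), np.float64(-232.2)), (585, np.float64(36.2), np.float64(-230.8)), (600, np.float64(35.0), np.float64(-228.8))]
```

View pics/w6.png

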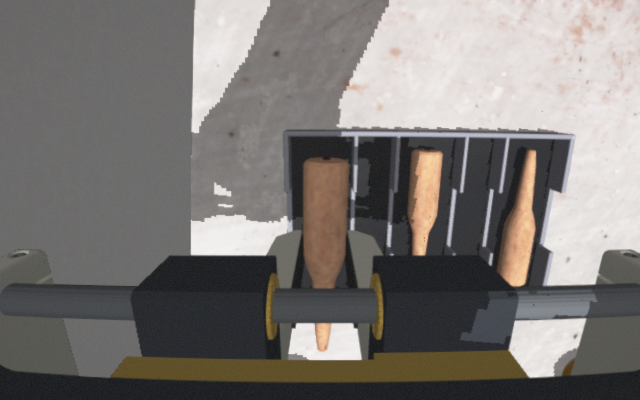

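Two clamps lie in cells 0 and +82, at about (425,200) and (518,215), and the third hangs over cell -82. The tray's front corners are at (286,133) and (573,136).

```bash
python3 edge.py 286 133 573 136 -82 -14
```

```text
0.2149 [ 0.5782 -0.3069] 6.2
(array([-0.31, -0.28,  8.68]), array([ 0.1, -0. ,  0.2]))
```

Request:
move_arm:
  commands:
    - [1.0, [-0.3, -0.3, 3], [0, 0, 0]]
    - [1.0, [-0.3, -0.3, 7], [0, 0, 0]]
    - [1.0, [-0.3, -0.3, 8.7], [0, 0, 0]]
    - [1.0, [-0.3, -0.3, 8.7], [0, 0, 0]]
    - [1.0, [-0.3, -0.3, 8.7], [0, 0, 0]]

```text
time_s: 22.62
tcp_pos: [0.5733, -0.3925, 0.0127]
orientation: [0.001, -0.055, 0.999, -0.0]
ft_force: [-0.4, 0.1, -0.5]
opening: 0.232
gripper_force: 25.0
```

Request:
move_arm:
  commands:
    - [3.1, [0, 0, 0], [0, 0, 0]]
    - [3.1, [0, 0, 0], [0, 0, 0]]
    - [3.1, [0, 0, -4], [0, 0, 0]]
    - [3.1, [0, 0, -8], [0, 0, 0]]

```text
time_s: 23.12
tcp_pos: [0.5724, -0.3926, 0.0925]
orientation: [-0.0, -0.054, 0.999, 0.0]
ft_force: [0.3, -1.1, -0.1]
opening: 0.335
gripper_force: 0.0
```

```bash
python3 look2.py w7; python3 - <<'E'
from h import *
print(rel([.504,.150,.09],down(np.pi/2+.006)))
E
```

```text
23.125 [ 0.5724 -0.3926  0.0925] 0.3351834545209573 [ 180.    -0.  -173.8]
3223 c [ 591.1 -392.4] s [121.3  23.7] 5.5 z 0.0329 [(560, np.float64(23.7), np.float64(-396.1)), (575, np.float64(24.2), np.float64(-394.1)), (590, np.float64(21.6), np.float64(-393.0)), (605, np.float64(12.9), np.float64(-391.6)), (620, np.float64(11.4), np.float64(-389.8))]
2943 c [ 558.6 -314.7] s [107.9  63.5] 40.0 z 0.0324 [(539, np.float64(75.8), np.float64(-318.8)), (554, np.float64(30.5), np.float64(-316.6)), (569, np.float64(30.4), np.float64(-315.1)), (584, np.float64(27.3), np.float64(-312.7)), (599, np.float64(18.5), np.float64(-310.3))]
3095 c [ 549.5 -253.5] s [186.   88.5] 56.5 z 0.0321 [(544, np.float64(130.2), np.float64(-234.7)), (559, np.float64(24.8), np.float64(-233.5)), (574, np.float64(35.4), np.float64(-234.3)), (589, np.float64(36.2), np.float64(-233.4)), (604, np.float64(36.9), np.float64(-231.2))]
(array([ 1.28, 54.94,  0.57]), array([-0.4,  0.5,  5.8]))
```

Request:
move_arm:
  commands:
    - [3.4, [5, 4, 0], [0, 0, 3]]
    - [3.4, [5, 10, 0], [0, 0, 5.8]]
    - [3.4, [4.7, 16, 0], [0, 0, 5.8]]
    - [3.4, [4.4, 22, 0], [0, 0, 5.8]]
    - [3.4, [4, 28, 0], [0, 0, 5.8]]

```text
time_s: 23.8
tcp_pos: [0.5028, -0.117, 0.0924]
orientation: [0.001, -0.003, 1.0, -0.0]
ft_force: [0.6, 0.0, -0.1]
opening: 0.364
gripper_force: 0.0
```

Request:
move_arm:
  commands:
    - [3.4, [0.2, 6, 0.3], [0, 0, 0]]
    - [3.4, [0, 12, 0.3], [0, 0, 0]]
    - [3.4, [0, 18, 0.3], [0, 0, 0]]
    - [3.4, [0, 24, 0.3], [0, 0, 0]]
    - [3.4, [0, 26.9, 0.3], [0, 0, 0]]

```text
time_s: 24.42
tcp_pos: [0.5004, 0.1553, 0.0893]
orientation: [0.001, -0.006, 1.0, 0.001]
ft_force: [0.7, -0.9, -0.6]
opening: 0.362
gripper_force: 0.0
```

Request:
move_arm:
  commands:
    - [3.4, [0, 0, 0], [0, 0, 0]]
    - [3.4, [0, 0, 0], [0, 0, 0]]
    - [3.4, [0, 0, 0], [0, 0, 0]]

```text
time_s: 24.8
tcp_pos: [0.501, 0.1479, 0.0889]
orientation: [-0.0, -0.002, 1.0, -0.001]
ft_force: [0.9, -0.4, -0.0]
opening: 0.363
gripper_force: 0.0
```

```bash
python3 - <<'E'
from h import *
P,R,s=tool();print(s['time_s'],P.round(4),s['opening'],np.degrees(R.as_euler('xyz')).round(1))
E
python3 seg.py wrist
```

```text
24.8 [0.501  0.1479 0.0889] 0.3625242293171176 [-179.9   -0.  -179.8]
wrist
1966 c [492.1 105.7] s [90.9 27.3] 0.7 z 0.0195 [(462, np.float64(12.8), np.float64(99.0)), (477, np.float64(12.9), np.float64(99.0)), (492, np.float64(27.1), np.float64(100.5)), (507, np.float64(12.6), np.float64(99.6)), (522, np.float64(12.2), np.float64(99.2))]
2388 c [506.8 149.9] s [116.2  13.6] 2.2 z 0.0195 [(476, np.float64(12.6), np.float64(149.1)), (491, np.float64(12.8), np.float64(149.2)), (506, np.float64(13.0), np.float64(150.0)), (521, np.float64(12.4), np.float64(150.1)), (536, np.float64(12.7), np.float64(150.9))]
```

Request:
move_arm:
  commands:
    - [3.4, [-0.4, 0.2, 4], [0, 0, 0]]
    - [3.4, [-0.4, 0.2, 7.9], [0, 0, 0]]
    - [3.4, [-0.4, 0.2, 7.9], [0, 0, 0]]
    - [0.5, [-0.4, 0.2, 7.9], [0, 0, 0]]
    - [0.5, [-0.4, 0.2, 7.9], [0, 0, 0]]
  force: 25

```text
time_s: 25.48
tcp_pos: [0.5052, 0.1522, 0.0111]
orientation: [0.001, -0.003, 1.0, 0.0]
ft_force: [-0.2, -0.6, -0.3]
opening: 0.2
gripper_force: 0.1
```

Request:
move_arm:
  commands:
    - [0.5, [0, 0, 0], [0, 0, 0]]
    - [0.5, [0, 0, 0], [0, 0, 0]]
    - [0.5, [0, 0, -4], [0, 0, 0]]
    - [0.5, [0, 0, -8], [0, 0, 0]]

```text
time_s: 25.98
tcp_pos: [0.5041, 0.1523, 0.0906]
orientation: [-0.001, -0.004, 1.0, -0.0]
ft_force: [1.0, 0.4, -0.3]
opening: 0.15
gripper_force: 25.0
```

```bash
python3 - <<'E'
from tray import *
P,R,s=tool();print(s['time_s'],P.round(4),s['opening'])
tray('top')
t=np.radians(6.2);ex=np.array([np.cos(t),np.sin(t)]);c=np.array([.577,-.306])
print(rel([*(c+.041*np.array([ex[1],-ex[0]])),.1],down(np.pi/2+t)))
E
```

```text
25.975 [0.5041 0.1523 0.0906] 0.15031681553320766
tray 0.64 [ 575.9 -307.5] [145.4 228. ] yaw 5.0
-82 [ 0.5831 -0.3892] ex [0.996 0.088]
-41 [ 0.5795 -0.3484] ex [0.996 0.088]
0 [ 0.5759 -0.3075] ex [0.996 0.088]
41 [ 0.5723 -0.2667] ex [0.996 0.088]
82 [ 0.5687 -0.2258] ex [0.996 0.088]
(array([ -7.05, -50.06,  -0.7 ]), array([ 0.1,  0.5, -5.8]))
```

Request:
move_arm:
  commands:
    - [0.5, [0, -6, -0.8], [0, 0, 0]]
    - [0.5, [0, -12, -0.8], [0, 0, 0]]
    - [0.5, [0, -18, -0.8], [0, 0, 0]]
    - [0.5, [0, -24, -0.8], [0, 0, 0]]
    - [0.5, [-1, -29, -0.8], [0, 0, 0]]

```text
time_s: 26.7
tcp_pos: [0.5151, -0.1401, 0.097]
orientation: [-0.001, -0.003, 1.0, -0.0]
ft_force: [0.1, 1.1, -0.3]
opening: 0.156
gripper_force: 25.0
```

Request:
move_arm:
  commands:
    - [0.5, [-2, -6, 0], [0, 0, -3]]
    - [0.5, [-4, -12, 0], [0, 0, -5.8]]
    - [0.5, [-5.5, -18, 0], [0, 0, -5.8]]
    - [0.5, [-6, -21.1, 0], [0, 0, -5.8]]
    - [0.5, [-6, -21.1, 0], [0, 0, -5.8]]

```text
time_s: 27.32
tcp_pos: [0.5763, -0.3522, 0.0961]
orientation: [-0.001, -0.051, 0.999, -0.001]
ft_force: [-0.7, -0.2, -1.8]
opening: 0.152
gripper_force: 25.0
```

Request:
move_arm:
  commands:
    - [0.5, [0, 0, 0], [0, 0, 0]]
    - [0.5, [0, 0, 0], [0, 0, 0]]
    - [0.5, [0, 0, 0], [0, 0, 0]]

```text
time_s: 27.7
tcp_pos: [0.5786, -0.3466, 0.0981]
orientation: [0.0, -0.055, 0.998, 0.0]
ft_force: [0.2, 0.1, -0.4]
opening: 0.15
gripper_force: 25.0
```

```bash
python3 look2.py w8
```

```text
27.7 [ 0.5786 -0.3466  0.0981] 0.1497230547032968 [ 180.     0.  -173.7]
3014 c [ 577.2 -381. ] s [103.   41.3] 5.9 z 0.0261 [(547, np.float64(41.3), np.float64(-392.2)), (562, np.float64(21.7), np.float64(-391.0)), (577, np.float64(20.9), np.float64(-389.3)), (592, np.float64(13.6), np.float64(-388.6)), (607, np.float64(9.9), np.float64(-387.8))]
2838 c [ 572.6 -313.7] s [105.   39.7] 8.2 z 0.0261 [(541, np.float64(39.8), np.float64(-314.0)), (556, np.float64(26.5), np.float64(-311.7)), (571, np.float64(26.4), np.float64(-310.4)), (586, np.float64(18.5), np.float64(-308.0)), (601, np.float64(14.5), np.float64(-305.6))]
2813 c [ 581.5 -250.8] s [122.4  97. ] 19.5 z 0.0259 [(539, np.float64(99.4), np.float64(-232.0)), (554, np.float64(20.8), np.float64(-230.5)), (569, np.float64(30.5), np.float64(-230.7)), (584, np.float64(32.5), np.float64(-229.6)), (599, np.float64(32.2), np.float64(-228.2))]
664 c [ 636.1 -212.4] s [258.   40.8] 50.8 z 0.0227 []
```

View pics/w8.png

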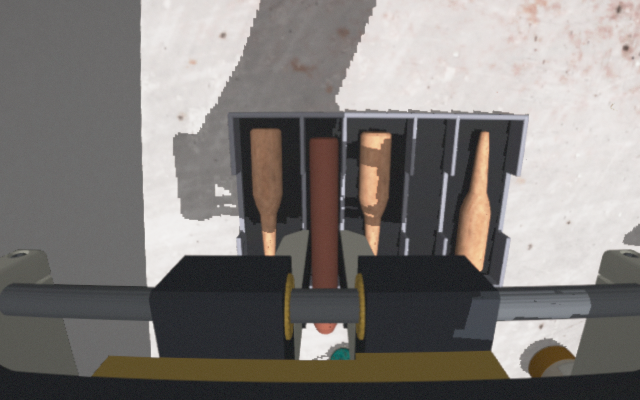

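All three clamps are in their wide cells and the stick hangs over cell -41, at column 324. The tray's front corners are at (231,115) and (526,116).

```bash
python3 edge.py 231 115 526 116 -41 0
```

```text
0.2141 [ 0.578  -0.3068] 6.4
(array([-0.39, -0.1 ,  8.61]), array([ 0. ,  0. , -0.1]))
```

Request:
move_arm:
  commands:
    - [0.5, [-0.4, -0.1, 3], [0, 0, 0]]
    - [0.5, [-0.4, -0.1, 7], [0, 0, 0]]
    - [0.5, [-0.4, -0.1, 8.7], [0, 0, 0]]
    - [0.5, [-0.4, -0.1, 8.7], [0, 0, 0]]
    - [0.5, [-0.4, -0.1, 8.7], [0, 0, 0]]

```text
time_s: 28.38
tcp_pos: [0.583, -0.349, 0.0118]
orientation: [0.001, -0.054, 0.999, -0.001]
ft_force: [0.6, -0.3, 0.4]
opening: 0.152
gripper_force: 25.0
```

Request:
move_arm:
  commands:
    - [1.9, [0, 0, 0], [0, 0, 0]]
    - [1.9, [0, 0, 0], [0, 0, 0]]
    - [1.9, [0, 0, -2], [0, 0, 0]]
    - [1.9, [0, 0, -8], [0, 0, 0]]

```text
time_s: 28.88
tcp_pos: [0.5802, -0.3476, 0.0895]
orientation: [-0.003, -0.054, 0.999, 0.002]
ft_force: [0.4, -1.1, 0.8]
opening: 0.205
gripper_force: 0.0
```

```bash
python3 look2.py w9; python3 - <<'E'
from h import *
print(rel([.504,.099,.09],down(np.pi/2+.006)))
E
```

```text
28.875 [ 0.5802 -0.3476  0.0895] 0.20516993475640735 [ 179.8   -0.3 -173.8]
3211 c [ 582.6 -386.1] s [97.7 40.3] 4.9 z 0.0381 [(553, np.float64(40.6), np.float64(-396.3)), (568, np.float64(21.9), np.float64(-395.0)), (583, np.float64(30.6), np.float64(-393.0)), (598, np.float64(16.2), np.float64(-392.7)), (613, np.float64(10.9), np.float64(-391.3))]
2953 c [ 586.7 -253.5] s [118.2  95.3] 19.6 z 0.0368 [(545, np.float64(97.6), np.float64(-236.1)), (560, np.float64(21.1), np.float64(-234.7)), (575, np.float64(30.4), np.float64(-234.6)), (590, np.float64(33.3), np.float64(-233.5)), (605, np.float64(33.5), np.float64(-231.9))]
2593 c [ 592.6 -352.7] s [118.1  14.9] 6.5 z 0.0306 [(562, np.float64(14.2), np.float64(-356.2)), (577, np.float64(14.5), np.float64(-354.5)), (592, np.float64(14.7), np.float64(-353.1)), (607, np.float64(14.9), np.float64(-351.1)), (622, np.float64(14.2), np.float64(-349.4))]
3071 c [ 578.3 -314. ] s [100.8  31.2] 3.6 z 0.0371 [(547, np.float64(26.4), np.float64(-317.8)), (562, np.float64(26.7), np.float64(-316.1)), (577, np.float64(31.3), np.float64(-314.5)), (592, np.float64(20.8), np.float64(-312.2)), (607, np.float64(15.0), np.float64(-309.2))]
705 c [ 648.  -216.9] s [263.4  40.9] 52.8 z 0.0345 []
(array([ 3.38, 45.64,  0.75]), array([-0.4,  0.7,  5.8]))
```

View pics/w9.png

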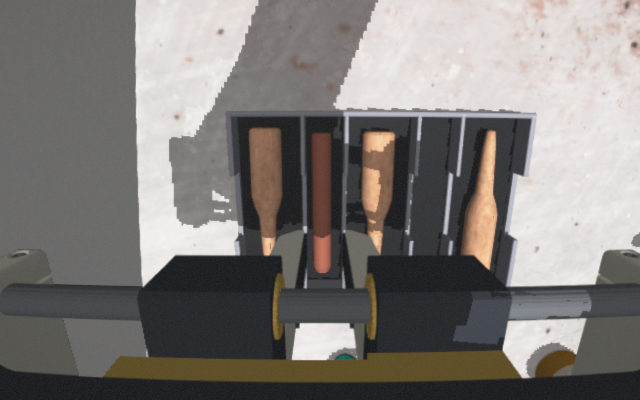

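The first stick lies flat in cell -41, at (321,133–270). Now the second stick.

Request:
move_arm:
  commands:
    - [3.4, [4, 1, -1], [0, 0, 0]]
    - [3.4, [5.5, 6, 0], [0, 0, 3]]
    - [3.4, [6, 12, 0], [0, 0, 5.8]]
    - [3.4, [5.5, 18, 0], [0, 0, 5.8]]
    - [3.4, [5, 24, 0], [0, 0, 5.8]]

```text
time_s: 29.55
tcp_pos: [0.5076, -0.114, 0.0927]
orientation: [0.002, -0.003, 1.0, -0.0]
ft_force: [0.8, -0.2, 0.5]
opening: 0.367
gripper_force: 0.0
```

Request:
move_arm:
  commands:
    - [3.4, [0, 6, 0.3], [0, 0, 0]]
    - [3.4, [0, 12, 0.3], [0, 0, 0]]
    - [3.4, [0, 18, 0.3], [0, 0, 0]]
    - [3.4, [0.7, 21.6, 0.3], [0, 0, 0]]
    - [3.4, [0.7, 21.6, 0.3], [0, 0, 0]]

```text
time_s: 30.18
tcp_pos: [0.4982, 0.105, 0.0893]
orientation: [0.001, -0.007, 1.0, 0.001]
ft_force: [-0.3, -0.3, 0.2]
opening: 0.365
gripper_force: 0.0
```

Request:
move_arm:
  commands:
    - [3.4, [0, 0, 0], [0, 0, 0]]
    - [3.4, [0, 0, 0], [0, 0, 0]]
    - [3.4, [0, 0, 0], [0, 0, 0]]

```text
time_s: 30.55
tcp_pos: [0.4985, 0.0989, 0.088]
orientation: [0.0, -0.002, 1.0, -0.0]
ft_force: [-0.0, 0.9, 0.2]
opening: 0.367
gripper_force: 0.0
```

```bash
python3 - <<'E'
from h import *
P,R,s=tool();print(s['time_s'],P.round(4),s['opening'],np.degrees(R.as_euler('xyz')).round(1))
E
python3 seg.py wrist
```

```text
30.55 [0.4985 0.0989 0.088 ] 0.36727831489592183 [-180.     0.  -179.7]
wrist
2432 c [505.1  98.3] s [116.7  13.4] 0.7 z 0.0194 [(475, np.float64(13.4), np.float64(97.9)), (490, np.float64(12.8), np.float64(98.0)), (505, np.float64(13.0), np.float64(98.1)), (520, np.float64(13.2), np.float64(98.5)), (535, np.float64(12.6), np.float64(99.0))]
```

Request:
move_arm:
  commands:
    - [3.4, [-0.6, -0.1, 4], [0, 0, 0]]
    - [3.4, [-0.6, -0.1, 7.8], [0, 0, 0]]
    - [3.4, [-0.6, -0.1, 7.8], [0, 0, 0]]
    - [0.5, [-0.6, -0.1, 7.8], [0, 0, 0]]
    - [0.5, [-0.6, -0.1, 7.8], [0, 0, 0]]
  force: 25

```text
time_s: 31.22
tcp_pos: [0.5046, 0.0995, 0.0111]
orientation: [0.001, -0.003, 1.0, 0.0]
ft_force: [0.8, 0.1, 0.5]
opening: 0.202
gripper_force: 0.0
```

Request:
move_arm:
  commands:
    - [0.5, [0, 0, 0], [0, 0, 0]]
    - [0.5, [0, 0, 0], [0, 0, 0]]
    - [0.5, [0, 0, 0], [0, 0, 0]]
    - [0.5, [0, 0, -4], [0, 0, 0]]
    - [0.5, [0, 0, -8.5], [0, 0, 0]]

```text
time_s: 31.85
tcp_pos: [0.5033, 0.0994, 0.0953]
orientation: [-0.001, -0.004, 1.0, -0.0]
ft_force: [0.1, -0.1, -0.3]
opening: 0.153
gripper_force: 25.0
```

```bash
python3 - <<'E'
from tray import *
P,R,s=tool();print(s['time_s'],P.round(4),s['opening'])
tray('top')
t=np.radians(6.2);ex=np.array([np.cos(t),np.sin(t)]);c=np.array([.578,-.3065])
print(rel([*(c-.041*np.array([ex[1],-ex[0]])),.1],down(np.pi/2+t)))
E
```

```text
31.85 [0.5033 0.0994 0.0953] 0.15347240612810842
tray 0.91 [ 576.9 -304.7] [145.6 220.8] yaw 6.3
-82 [ 0.5859 -0.3862] ex [0.994 0.109]
-41 [ 0.5814 -0.3455] ex [0.994 0.109]
0 [ 0.5769 -0.3047] ex [0.994 0.109]
41 [ 0.5725 -0.264 ] ex [0.994 0.109]
82 [ 0.568  -0.2232] ex [0.994 0.109]
(array([ -6.38, -36.64,  -0.11]), array([ 0.1,  0.5, -5.8]))
```

Request:
move_arm:
  commands:
    - [0.5, [0, -6, -0.3], [0, 0, 0]]
    - [0.5, [0, -12, -0.3], [0, 0, 0]]
    - [0.5, [-1, -18, -0.3], [0, 0, 0]]
    - [0.5, [-3, -24, -0.3], [0, 0, -2.8]]
    - [0.5, [-5, -30, -0.3], [0, 0, -5.8]]

```text
time_s: 32.58
tcp_pos: [0.5556, -0.2003, 0.0971]
orientation: [-0.0, -0.055, 0.998, 0.0]
ft_force: [1.0, 0.1, -0.3]
opening: 0.152
gripper_force: 25.0
```

Request:
move_arm:
  commands:
    - [0.5, [-0.7, -6.7, 0], [0, 0, 0]]
    - [0.5, [-0.7, -6.7, 0], [0, 0, 0]]
    - [0.5, [-0.7, -6.7, 0], [0, 0, 0]]
    - [0.5, [-0.7, -6.7, 0], [0, 0, 0]]
    - [0.5, [-0.7, -6.7, 0], [0, 0, 0]]

```text
time_s: 33.2
tcp_pos: [0.5702, -0.2623, 0.0979]
orientation: [-0.0, -0.056, 0.998, 0.001]
ft_force: [0.5, 0.1, -1.2]
opening: 0.154
gripper_force: 25.0
```

```bash
python3 look2.py w10
```

```text
33.2 [ 0.5702 -0.2623  0.0979] 0.1544739601327635 [ 179.9   -0.  -173.6]
3321 c [ 586.3 -389.3] s [120.5  20.7] 5.3 z 0.0261 [(556, np.float64(20.5), np.float64(-388.9)), (571, np.float64(20.4), np.float64(-387.3)), (586, np.float64(16.7), np.float64(-387.1)), (601, np.float64(11.2), np.float64(-387.0)), (616, np.float64(9.3), np.float64(-386.0))]
2995 c [ 571.3 -297.6] s [105.   43.4] 6.3 z 0.0261 [(541, np.float64(21.7), np.float64(-310.3)), (556, np.float64(22.0), np.float64(-308.6)), (571, np.float64(20.9), np.float64(-307.1)), (586, np.float64(13.6), np.float64(-306.0)), (601, np.float64(9.8), np.float64(-304.5))]
2210 c [ 564.8 -230.5] s [106.7  31. ] 14.3 z 0.0259 [(532, np.float64(31.0), np.float64(-231.0)), (547, np.float64(13.5), np.float64(-229.3)), (562, np.float64(31.1), np.float64(-228.2)), (577, np.float64(25.9), np.float64(-226.8)), (592, np.float64(26.0), np.float64(-221.5))]
2228 c [ 568.8 -345. ] s [ 65.9 103.8] 62.1 z 0.0186 [(547, np.float64(12.6), np.float64(-351.3)), (562, np.float64(13.0), np.float64(-349.6)), (577, np.float64(12.4), np.float64(-347.8)), (592, np.float64(12.0), np.float64(-346.2)), (607, np.float64(12.4), np.float64(-344.2))]
```

View pics/w10.png

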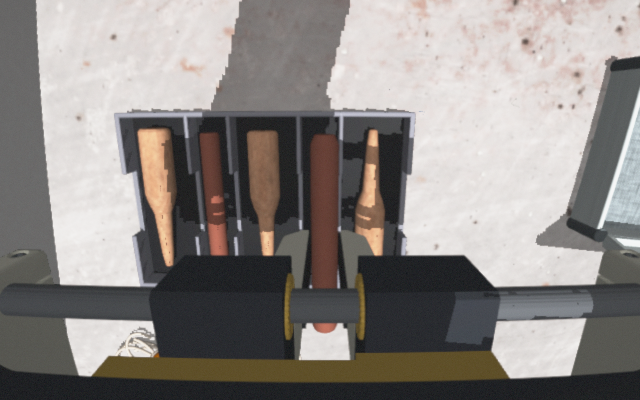

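Everything else is in place, and the second stick hangs over cell +41, at column 324. The tray's front corners are at (116,113) and (414,113).

```bash
python3 edge.py 116 113 414 113 40 -2
```

```text
0.216 [ 0.5772 -0.3068] 6.0
(array([-0.03, -0.45,  8.6 ]), array([ 0. , -0. ,  0.3]))
```

Request:
move_arm:
  commands:
    - [0.5, [0, -0.3, 3], [0, 0, 0]]
    - [0.5, [0, -0.3, 7], [0, 0, 0]]
    - [0.5, [0, -0.3, 8.7], [0, 0, 0]]
    - [0.5, [0, -0.3, 8.7], [0, 0, 0]]
    - [0.5, [0, -0.3, 8.7], [0, 0, 0]]

```text
time_s: 33.88
tcp_pos: [0.5711, -0.2676, 0.0117]
orientation: [0.001, -0.054, 0.999, -0.0]
ft_force: [0.4, 0.0, -0.3]
opening: 0.149
gripper_force: 25.0
```

Request:
move_arm:
  commands:
    - [1.9, [0, 0, 0], [0, 0, 0]]
    - [1.9, [0, 0, 0], [0, 0, 0]]
    - [1.9, [0, 0, -2], [0, 0, 0]]
    - [1.9, [0, 0, -8], [0, 0, 0]]
    - [1.9, [3, 5, -14], [0, 0, 0]]

```text
time_s: 34.5
tcp_pos: [0.5461, -0.236, 0.1394]
orientation: [0.003, -0.052, 0.999, -0.002]
ft_force: [2.0, -0.7, 0.7]
opening: 0.204
gripper_force: 0.0
```

Request:
move_arm:
  commands:
    - [1.9, [6, 6, -2], [0, 0, 3]]
    - [1.9, [7, 12, -3], [0, 0, 6]]
    - [1.9, [6, 18, -3], [0, 0, 6]]
    - [1.9, [5, 22, -3], [0, 0, 6]]
    - [1.9, [5, 26, -3], [0, 0, 6]]

```text
time_s: 35.12
tcp_pos: [0.467, 0.0234, 0.1677]
orientation: [0.002, -0.003, 1.0, 0.001]
ft_force: [-0.7, 0.4, -0.2]
opening: 0.206
gripper_force: 0.0
```

```bash
python3 - <<'E'
from tray import *
from seg import seg
P,R,s=tool();print(s['time_s'],P.round(4),s['opening'])
c,t=tray('top'); im,d=grab_frame('top');p=camera_params('top')
save('top3c',cv2.resize(im[150:280,200:450],None,fx=3.2,fy=3.2))
for th in ['clamp_1_mid','stick_1_mid','lid_tab']:
  for r in mark_of('top',th)[:4]:
    X=at_z(p,r['at'],.013)[0];v=X[:2]-c;print(th,round(r['p'],2),X.round(3),'tray xy',round(v@[np.cos(t),np.sin(t)]*1000,1),round(v@[-np.sin(t),np.cos(t)]*1000,1), at_d(p,r['at'],d)[0].round(3))
E
```

```text
35.125 [0.467  0.0234 0.1677] 0.20629536428280112
tray 0.84 [ 574.3 -304.6] [143.7 220.6] yaw 6.0
-82 [ 0.5828 -0.3862] ex [0.995 0.104]
-41 [ 0.5785 -0.3454] ex [0.995 0.104]
0 [ 0.5743 -0.3046] ex [0.995 0.104]
41 [ 0.57   -0.2639] ex [0.995 0.104]
82 [ 0.5657 -0.2231] ex [0.995 0.104]
clamp_1_mid 0.67 [ 0.584 -0.263  0.013] tray xy 13.7 40.3 [ 0.583 -0.262  0.018]
clamp_1_mid 0.65 [ 0.588 -0.381  0.013] tray xy 5.9 -77.7 [ 0.588 -0.381  0.015]
stick_1_mid 0.47 [ 0.579 -0.353  0.013] tray xy -0.8 -48.3 [ 0.578 -0.352  0.015]
lid_tab 0.88 [0.637 0.123 0.013] tray xy 107.2 418.8 [0.606 0.095 0.203]
```

View pics/top3c.png

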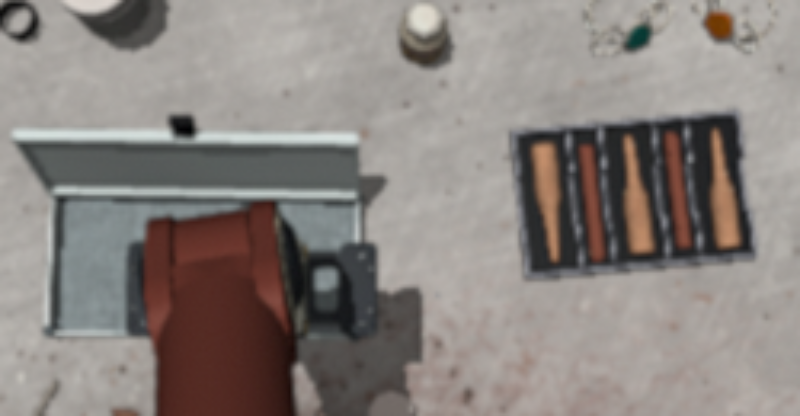

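The top view shows all five tools lying in their cells, and the empty case with its lid leaning back, tab at crop (182,125). I'll pinch the tab again to shut it.

Request:
move_arm:
  commands:
    - [4.5, [0, 2, -5], [0, 0, 0]]
    - [4.5, [-3, 6, -9.5], [0, 0, 0]]
    - [4.5, [-8, 7.5, -9.5], [0, 0, 0]]
    - [4.5, [-13.8, 7.5, -9.5], [0, 0, 0]]
    - [4.5, [-13.8, 7.5, -9.5], [0, 0, 0]]

```text
time_s: 36.05
tcp_pos: [0.607, 0.0926, 0.2588]
orientation: [-0.0, 0.001, 1.0, -0.001]
ft_force: [-0.7, 0.5, -0.5]
opening: 0.481
gripper_force: 0.0
```

Request:
move_arm:
  commands:
    - [4.5, [0, 0, 0], [0, 0, 0]]
    - [4.5, [0, 0, 0], [0, 0, 0]]
    - [4.5, [0, 0, 0], [0, 0, 0]]

```text
time_s: 36.42
tcp_pos: [0.6031, 0.0955, 0.2614]
orientation: [0.0, -0.002, 1.0, -0.0]
ft_force: [0.8, -0.2, 0.4]
opening: 0.481
gripper_force: 0.0
```

```bash
python3 - <<'E'
from h import *
P,R,s=tool();print(s['time_s'],P.round(4),s['opening'])
im,d=grab_frame('wrist');save('w11',im);p=camera_params('wrist')
for r in mark_of('wrist','lid_tab')[:2]: print(r['p'],r['at'],at_d(p,r['at'],d),at_z(p,r['at'],.19))
E
```

```text
36.425 [0.6031 0.0955 0.2614] 0.48069072054984635
0.97 [324.9, 213.5] [[0.53293249 0.09505937 0.4271315 ]] [[0.60883211 0.09587635 0.19      ]]
```

View pics/w11.png

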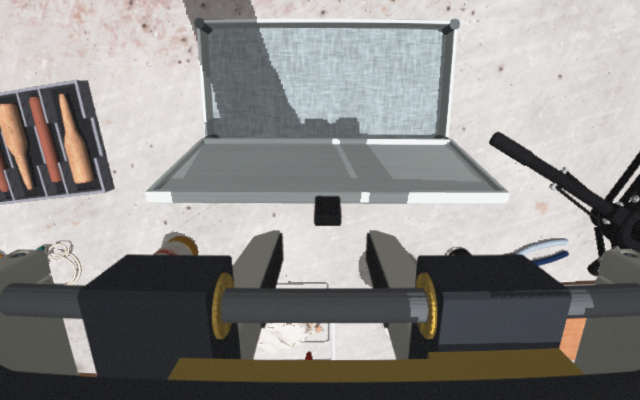

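The case is empty, and the tab is at (328,210), centred between the fingers.

Request:
move_arm:
  commands:
    - [4.5, [-0.3, 0.1, 4], [0, 0, 0]]
    - [4.5, [-0.3, 0.1, 7.6], [0, 0, 0]]
    - [4.5, [-0.3, 0.1, 7.6], [0, 0, 0]]
    - [1.0, [-0.3, 0.1, 7.6], [0, 0, 0]]
    - [1.0, [-0.3, 0.1, 7.6], [0, 0, 0]]
  force: 20

```text
time_s: 37.15
tcp_pos: [0.6081, 0.097, 0.1867]
orientation: [0.002, -0.002, 1.0, 0.0]
ft_force: [0.3, -0.1, 0.6]
opening: 0.319
gripper_force: 0.0
```

Request:
move_arm:
  commands:
    - [1.0, [0, 0, 0], [0, 0, 0]]
    - [1.0, [0, 0, 0], [0, 0, 0]]
    - [1.0, [0, 0, 0], [0, 0, 0]]

```text
time_s: 37.52
tcp_pos: [0.6077, 0.0978, 0.1862]
orientation: [0.001, -0.002, 1.0, 0.001]
ft_force: [-1.0, 2.0, 5.6]
opening: 0.214
gripper_force: 20.0
```

Request:
move_arm:
  commands:
    - [1.0, [2.9, 0, -0.4], [0, 0, 0]]
    - [1.0, [6.2, 0, -0.2], [0, 0, 0]]
    - [1.0, [9.3, 0, 0.7], [0, 0, 0]]
    - [1.0, [12.2, 0, 2.3], [0, 0, 0]]
    - [1.0, [14.6, 0, 4.3], [0, 0, 0]]

```text
time_s: 38.15
tcp_pos: [0.4597, 0.0977, 0.1422]
orientation: [0.001, -0.002, 1.0, 0.001]
ft_force: [1.4, 3.3, -2.1]
opening: 0.21
gripper_force: 20.0
```

Request:
move_arm:
  commands:
    - [1.0, [2.0, 0, 2.6], [0, 0, 0]]
    - [1.0, [3.4, 0, 5.5], [0, 0, 0]]
    - [1.0, [4.2, 0, 8.6], [0, 0, 0]]
    - [1.0, [4.3, 0, 10.7], [0, 0, 0]]
    - [1.0, [4.3, 0, 10.8], [0, 0, 0]]

```text
time_s: 38.78
tcp_pos: [0.4155, 0.0976, 0.0323]
orientation: [-0.003, -0.003, 1.0, 0.0]
ft_force: [-4.2, 6.6, 0.5]
opening: 0.213
gripper_force: 20.0
```

Request:
move_arm:
  commands:
    - [1.0, [0, 0, 0], [0, 0, 0]]
    - [4.5, [0, 0, 0], [0, 0, 0]]
    - [4.5, [0, 0, 0], [0, 0, 0]]
    - [4.5, [0, 0, 0], [0, 0, 0]]

```text
time_s: 39.28
tcp_pos: [0.4184, 0.0954, 0.0339]
orientation: [0.0, -0.001, 1.0, -0.0]
ft_force: [1.2, -0.1, 0.1]
opening: 0.465
gripper_force: 0.0
```

Retreat upward and clear of the work, then check from above.

Request:
move_arm:
  commands:
    - [4.5, [0, 0, -6], [0, 0, 0]]
    - [4.5, [0, 0, -12], [0, 0, 0]]
    - [4.5, [0, 0, -18], [0, 0, 0]]
    - [4.5, [0, 6, -20], [0, 0, 0]]
    - [4.5, [0, 12, -20], [0, 0, 0]]

```text
time_s: 39.9
tcp_pos: [0.4194, 0.2166, 0.2364]
orientation: [0.003, 0.001, 1.0, 0.001]
ft_force: [0.7, -0.3, -0.9]
opening: 0.482
gripper_force: 0.0
```

Request:
move_arm:
  commands:
    - [4.5, [0, 6, 0], [0, 0, 0]]
    - [4.5, [0, 12, 0], [0, 0, 0]]
    - [4.5, [0, 18, 0], [0, 0, 0]]
    - [4.5, [0, 20, 0], [0, 0, 0]]
    - [4.5, [0, 20, 0], [0, 0, 0]]

```text
time_s: 40.52
tcp_pos: [0.4159, 0.4171, 0.2331]
orientation: [-0.0, -0.003, 1.0, -0.0]
ft_force: [0.4, 0.3, -0.2]
opening: 0.487
gripper_force: 0.0
```

```bash
python3 - <<'E'
from tray import *
P,R,s=tool();print(s['time_s'],P.round(4))
c,t=tray('top'); im,d=grab_frame('top');p=camera_params('top')
save('top4c',cv2.resize(im[130:290,200:450],None,fx=3.2,fy=3.2))
r=cut_out('top','case_lid')[0];X=mask_pts(p,r['pixels'],d);print('lid z',np.percentile(X[:,2],[5,50,95]).round(4),X[:,:2].min(0).round(3),X[:,:2].max(0).round(3))
# tools: reddish pixels in tray frame
hsv=cv2.cvtColor(im,cv2.COLOR_RGB2HSV);m=(hsv[:,:,1]>60)&((hsv[:,:,0]<25)|(hsv[:,:,0]>165));
v,u=np.nonzero(m);Y=at_z(p,np.c_[u,v],.016)[:,:2]-c
q=np.c_[Y@[np.cos(t),np.sin(t)],Y@[-np.sin(t),np.cos(t)]]*1000
for y in [-82,-41,0,41,82]:
    k=(abs(q[:,1]-y)<20)&(abs(q[:,0])<68)
    a=q[k];print(y,k.sum(),'x',np.percentile(a[:,0],[2,98]).round(0),'y med',np.median(a[:,1]).round(1),'slope',np.polyfit(a[:,0],a[:,1],1)[0].round(3))
E
```

```text
40.525 [0.4159 0.4171 0.2331]
tray 0.63 [ 578.1 -307.5] [146.9 226.3] yaw 6.0
-82 [ 0.5867 -0.389 ] ex [0.994 0.105]
-41 [ 0.5824 -0.3482] ex [0.994 0.105]
0 [ 0.5781 -0.3075] ex [0.994 0.105]
41 [ 0.5738 -0.2667] ex [0.994 0.105]
82 [ 0.5695 -0.2259] ex [0.994 0.105]
lid z [0.0382 0.0429 0.0474] [ 0.405 -0.047] [0.577 0.256]
-82 274 x [-60.  50.] y med -82.8 slope -0.008
-41 216 x [-56.  51.] y med -40.2 slope 0.002
0 274 x [-59.  52.] y med 0.1 slope 0.007
41 212 x [-59.  48.] y med 41.9 slope 0.001
82 265 x [-55.  55.] y med 82.8 slope -0.003
```

View pics/top4c.png

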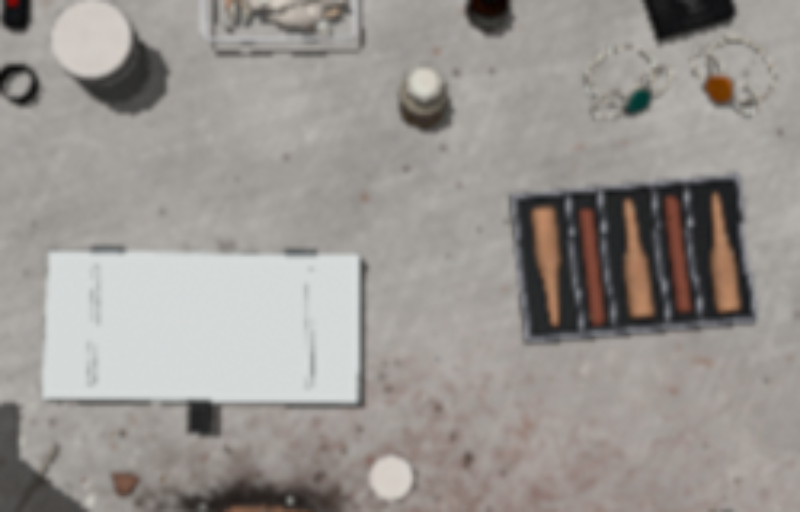

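The lid is shut with its top at 43 mm. All five tools lie within about 5 mm of mid-cell and aligned, and the bottle and jar are upright.

```bash
python3 -c "
from plant import workorder
print(workorder.job_done())"
```

```text
the job is handed in; nothing more can be done
None
```

The job is handed in: the three clamps lie in the wide cells and the two sticks in the narrow ones, the lid is shut, and the bottle and jar are still upright; no verdict was shown.

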